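# Serve olives from the covered garnish pan

### The job

Slide the clear cover of the olive pan fully open, away from the robot, then use the scoop to serve at least four of the six olives into the bowl. Do not touch the olives with the gripper or spill any: those you do not serve stay in the pan. Finish with the scoop standing flat on the counter, let go, the cover still fully open, and the bowl and the other things on the counter left where they are.

Things in the scene. Friction and masses are not known exactly. Their poses are not given: they have to be found in the camera images.
- pan: fixed steel pan: inside 130 mm (its x) by 300 mm (its y), upright 5 mm walls, inner floor 15 mm, rim 70 mm up. Origin: centre of its underside, z up, +x about away from the robot, +y to its left. The floor is flat to y = 100 mm, then slopes up at 40 degrees to the +y wall. Olives start at y above -20 mm, the rest is empty. Cover rails: y = -161 and 161 mm, to x = 230 mm, 68 mm high
- cover (a joint): travel of the clear flat cover (145 x 320 x 5 mm, its top 76 mm above the counter) along the pan's +x: 0 = closed, right over the pan, 0.14 = end stop, fully open behind the pan. Starts at 0 to 0.03. About 1.5 N of friction; stays where it is left
- cover_grip (a point): middle of the top of the cover's black grip, an upright block 16 mm thick along the pan's x, 70 mm long along its y, 32 mm high; this point is 108 mm above the counter, at pan x = -0.058 + joint value, pan y = 0. Can be pinched from above or pushed
- scoop: loose aluminium scoop, about 0.16 kg, standing flat on the counter. Origin: centre of its floor's underside; +x is the nose (open front), z up; the nose starts within 0.6 rad of world +y. Floor 100 mm (x -50 to +50) by 112 mm (y), 2 mm thick; side walls 3 mm thick, 37 mm high from x = -50 to +20, then 19 mm high to x = +40; back wall 45 mm high at x = -50
- scoop_grip (a point): point to grip on the scoop's handle, 100 mm above its underside (scoop x = -51 mm, y = 0). The handle is an upright black bar 22 mm (x) by 18 mm (y), from 28 to 128 mm above the underside
- scoop_lip (a point): middle of the front edge of the scoop's floor (x = +50 mm, y = 0, z = 0 in the scoop's frame)
- bowl: loose round blue ceramic bowl, rim radius 85 mm, height 65 mm, wall 5 mm, 0.6 kg, open upward. Origin: centre of its underside, z up. It and the scoop flank the pan, one on its left, one on its right, either way round
- bowl_mouth (a point): centre of the bowl's mouth, level with its rim, 65 mm above its underside
- olive1: a large whole olive, green, a rounded rod 36 mm long and 26 mm thick, firm, wet and slippery, 14 g; lies in the pan at the start. Origin: its centre; its x axis runs along its length
- olive2: a large whole olive, green, a rounded rod 36 mm long and 26 mm thick, firm, wet and slippery, 14 g; lies in the pan at the start. Origin: its centre; its x axis runs along its length
- olive3: a large whole olive, green, a rounded rod 36 mm long and 26 mm thick, firm, wet and slippery, 14 g; lies in the pan at the start. Origin: its centre; its x axis runs along its length
- olive4: a large whole olive, green, a rounded rod 36 mm long and 26 mm thick, firm, wet and slippery, 14 g; lies in the pan at the start. Origin: its centre; its x axis runs along its length
- olive5: a large whole olive, green, a rounded rod 36 mm long and 26 mm thick, firm, wet and slippery, 14 g; lies in the pan at the start. Origin: its centre; its x axis runs along its length
- olive6: a large whole olive, green, a rounded rod 36 mm long and 26 mm thick, firm, wet and slippery, 14 g; lies in the pan at the start. Origin: its centre; its x axis runs along its length
- sauce_bottle: bystander: amber bottle, 56 mm wide, 170 mm tall. Origin: centre of its underside
- avocado_half: bystander: dark avocado half lying cut face down, 87 x 70 x 35 mm. Origin: underside, below its thick end
Things that resemble listed ones, but are neither listed nor needed, are in the scene too. There is more than one size of the bowl; the job needs the middle-sized. Of the things that look like the scoop, take the one that is farthest to the robot's left at the start.

How it is judged (in metres and radians):
On the way, in this order (a step that is already met when the one before it is completed fails the run):
1. the cover has been slid fully open (value of joint cover above 0.132 m), for 0.1 s.
2. at least four olives lie in the bowl ((distance between each of olive1, olive2, olive3, olive4 and bowl_mouth below 0.07 m or distance between each of olive1, olive2, olive3, olive5 and bowl_mouth below 0.07 m or distance between each of olive1, olive2, olive3, olive6 and bowl_mouth below 0.07 m or distance between each of olive1, olive2, olive4, olive5 and bowl_mouth below 0.07 m or distance between each of olive1, olive2, olive4, olive6 and bowl_mouth below 0.07 m or distance between each of olive1, olive2, olive5, olive6 and bowl_mouth below 0.07 m or distance between each of olive1, olive3, olive4, olive5 and bowl_mouth below 0.07 m or distance between each of olive1, olive3, olive4, olive6 and bowl_mouth below 0.07 m or distance between each of olive1, olive3, olive5, olive6 and bowl_mouth below 0.07 m or distance between each of olive1, olive4, olive5, olive6 and bowl_mouth below 0.07 m or distance between each of olive2, olive3, olive4, olive5 and bowl_mouth below 0.07 m or distance between each of olive2, olive3, olive4, olive6 and bowl_mouth below 0.07 m or distance between each of olive2, olive3, olive5, olive6 and bowl_mouth below 0.07 m or distance between each of olive2, olive4, olive5, olive6 and bowl_mouth below 0.07 m or distance between each of olive3, olive4, olive5, olive6 and bowl_mouth below 0.07 m)), for 0.2 s.
At the end, for the whole second after the job is handed in: The cover is within 8 mm of its open end stop; at least four olives lie in the bowl and every other olive lies in the bowl or in the pan, all at rest; the scoop stands flat on the counter (underside within 8 mm of it, within 0.1 rad of level), still; the bowl stands upright (value of joint cover above 0.132 m and (distance between each of olive1, olive2, olive3, olive4 and bowl_mouth below 0.07 m or distance between each of olive1, olive2, olive3, olive5 and bowl_mouth below 0.07 m or distance between each of olive1, olive2, olive3, olive6 and bowl_mouth below 0.07 m or distance between each of olive1, olive2, olive4, olive5 and bowl_mouth below 0.07 m or distance between each of olive1, olive2, olive4, olive6 and bowl_mouth below 0.07 m or distance between each of olive1, olive2, olive5, olive6 and bowl_mouth below 0.07 m or distance between each of olive1, olive3, olive4, olive5 and bowl_mouth below 0.07 m or distance between each of olive1, olive3, olive4, olive6 and bowl_mouth below 0.07 m or distance between each of olive1, olive3, olive5, olive6 and bowl_mouth below 0.07 m or distance between each of olive1, olive4, olive5, olive6 and bowl_mouth below 0.07 m or distance between each of olive2, olive3, olive4, olive5 and bowl_mouth below 0.07 m or distance between each of olive2, olive3, olive4, olive6 and bowl_mouth below 0.07 m or distance between each of olive2, olive3, olive5, olive6 and bowl_mouth below 0.07 m or distance between each of olive2, olive4, olive5, olive6 and bowl_mouth below 0.07 m or distance between each of olive3, olive4, olive5, olive6 and bowl_mouth below 0.07 m) and (distance between olive1 and bowl_mouth below 0.07 m or (x of olive1 in the frame of pan between -0.066 and 0.066 m and y of olive1 in the frame of pan between -0.151 and 0.151 m and z of olive1 in the frame of pan between 0.01 and 0.08 m)) and (distance between olive2 and bowl_mouth below 0.07 m or (x of olive2 in the frame of pan between -0.066 and 0.066 m and y of olive2 in the frame of pan between -0.151 and 0.151 m and z of olive2 in the frame of pan between 0.01 and 0.08 m)) and (distance between olive3 and bowl_mouth below 0.07 m or (x of olive3 in the frame of pan between -0.066 and 0.066 m and y of olive3 in the frame of pan between -0.151 and 0.151 m and z of olive3 in the frame of pan between 0.01 and 0.08 m)) and (distance between olive4 and bowl_mouth below 0.07 m or (x of olive4 in the frame of pan between -0.066 and 0.066 m and y of olive4 in the frame of pan between -0.151 and 0.151 m and z of olive4 in the frame of pan between 0.01 and 0.08 m)) and (distance between olive5 and bowl_mouth below 0.07 m or (x of olive5 in the frame of pan between -0.066 and 0.066 m and y of olive5 in the frame of pan between -0.151 and 0.151 m and z of olive5 in the frame of pan between 0.01 and 0.08 m)) and (distance between olive6 and bowl_mouth below 0.07 m or (x of olive6 in the frame of pan between -0.066 and 0.066 m and y of olive6 in the frame of pan between -0.151 and 0.151 m and z of olive6 in the frame of pan between 0.01 and 0.08 m)) and linear speed of each of olive1, olive2, olive3, olive4, olive5, olive6 below 0.05 m/s and height (world z) of scoop below 0.008 m and angle between each of scoop, bowl's own z axis and vertical below 0.1 rad and linear speed of scoop below 0.02 m/s); the robot touches nothing.
It fails at once if the gripper's fingers touch an olive (contact force between the fingers and olive1 above 0.3 N or contact force between the fingers and olive2 above 0.3 N or contact force between the fingers and olive3 above 0.3 N or contact force between the fingers and olive4 above 0.3 N or contact force between the fingers and olive5 above 0.3 N or contact force between the fingers and olive6 above 0.3 N).
It fails at once if the bowl is shifted more than 40 mm (distance of bowl from where it was at the start of the episode above 0.04 m).
It fails at once if the sauce bottle or the avocado half is shifted more than 30 mm (distance of any of sauce_bottle, avocado_half from where it was at the start of the episode above 0.03 m).
It also fails if it takes over 72 s, if anything falls off the work surface, if the arm or the gripper's body presses on something with over 40 N, if the wrist force passes 120 N, or if a joint passes its speed limit or range.

### The arm

A 6-joint arm with a two-finger parallel gripper is mounted at the origin on the work surface. World frame = base frame: x ahead of the robot, y to its left, z up, the work surface at z = 0. Lengths are in mm, angles in degrees, forces in N, time in s.
With the tool pointing down it reaches from about 300 to 850 mm from the base axis. Payload 4.2 kg.
Tool frame: the origin (TCP) lies at the very end of the fingers, on their centre line; the grasp point (between the pads) lies 19 mm behind it; z points along the fingers, y is the line along which they close (so a half turn about z gives the same grasp; the last joint's range is limited). The gripper opens to 91 mm and grips with 3 to 60 N. Pads are 32 mm wide; open, the fingers measure 118 mm over their backs; the gripper's body (76 mm by 178 mm) begins 60 mm behind the grasp point.
Start: joints at [-76.604, 18.312, 89.639, -0, 72.044, -1.146], TCP at [144.376, -556.596, 213.976] pointing down, gripper open.
Joint ranges: [-177.97, 177.97], [-48.28, 115.42], [12.27, 149.76], [-77.06, 257.06], [2.81, 150.46], [-146.56, 146.56]. Speed limits (degrees/s): [147.25, 147.25, 180, 180, 180, 180].

### API

Orientations are given as [roll, pitch, yaw] about the fixed x, y, z axes, in that order (R = Rz(yaw) Ry(pitch) Rx(roll)).
In Python, from workcell import env, grab_frame gives the robot as it stands. The module is installed in compiled form; this text tells all that it offers.
- The arm moves only by the tool move_arm, never from a script. Its argument "plan" is a list of rows, each an object of numbers: "tx", "ty", "tz": the shift along the tool's x, y, z in cm; "wx", "wy", "wz": the turn, a rotation vector about the tool's x, y, z in rad. In form: [{"tx": .., "ty": .., "tz": .., "wx": .., "wy": .., "wz": ..}, ...]. A call has 1 to 12 rows; each row shifts and turns the commanded pose from where the row before left it, along the tool's axes as they then stand; what a row does not reach is not made up. A row lasts 1/12 s, in which the tool goes at most 41.7 mm and 7.16 degrees, less where a joint would pass 70% of its speed; a pose out of reach is approached as far as the arm can. A call is refused whole if a number of a shift passes 4.17 or a number of a turn 0.125, either way. A call with a gripper value outside its range is refused whole. "gripper" is the finger opening in cm, from 0 to 9.12, set as the call begins (left out, the last holds). The fingers move at their own pace and stop on an object; "force" is the grip in N (left out, the last holds). Time passes only in rows, so rows that do not move let the fingers close. It gives the time, the measured TCP pose, the force, the opening and the grip force at its end, in the units of the state.
- env.state(): the state, without advancing time (a new reading comes with each control period).
- grab_frame(name): name is "scene" or "side" or "wrist"; returns a dict with "color" (384x512x3 uint8, red, green, blue), "vfov" (degrees; the focal length in pixels is half the picture's height over the tangent of half this angle, whatever the lens; pixels are square), "cx", "cy" (the principal point, pixels), "view" (4x4, takes a point from world to camera coordinates). Camera axes: x right, y up, looking along -z (the intrinsics and any distortion apply to the point x, -y, -z); pixel columns grow to the right and rows downward; lengths in mm; the calibration is good to about 2 mm. A picture is of the moment at which its call begins. There is no depth.
- env.job_done(): hands the job in; it is judged then, once.
The state is a dict: "time_s": time; "qpos": joint angles; "qvel": joint speeds; "effort": joint torques, N m; "ee_pos": TCP position; "ee_rot": TCP orientation; "force": force on the tool from outside, world axes, zero at the start; "torque": the same for the moment, N m; "gripper_width": finger opening in mm; "gripper_force": force on a finger pad.
Only numpy, scipy, OpenCV 4.12 (cv2) and the standard library are available. Lean on these libraries where they do the work, as an engineer would, in place of code of your own. Each camera call takes 0.05 s, during which the arm holds its last target. There are 200 camera calls.

## Working session

There is one attempt and no reset: what is moved stays moved. The work goes in short steps, Python scripts to look and compute and a tool call to move; the robot and the scene stay as the last step left them, time stands still between calls to the robot, and variables do not carry over. Pictures are saved under pics/ and viewed, at most 10 in all, crops included, and the job is handed in when it is done.

Besides the shell and the picture viewer there is one more tool, called in YAML: its name, and indented under it one key for each argument. move_arm: Moves the arm, as the interface text tells. Its arguments: {"type":"object","properties":{"plan":{"type":"array","items":{"type":"object","properties":{"tx":{"type":"number"},"ty":{"type":"number"},"tz":{"type":"number"},"wx":{"type":"number"},"wy":{"type":"number"},"wz":{"type":"number"}}}},"gripper":{"type":"number"},"force":{"type":"number"}},"required":["plan"]}

```bash
mkdir -p pics; python3 - <<'E'
from workcell import env, grab_frame
import cv2, numpy as np, pickle
s=env.state(); print({k:np.round(v,2) for k,v in s.items()})
for n in ("scene","side","wrist"):
    f=grab_frame(n); pickle.dump(f,open(f"{n}0.pkl","wb"))
    cv2.imwrite(f"pics/{n}0.png",f["color"][:,:,::-1])
    print(n,f["vfov"],f["cx"],f["cy"],[k for k in f],np.round(f["view"],3).tolist())
E
```

```text
{'time_s': np.float64(0.0), 'qpos': array([-76.6 ,  18.35,  89.71,  -0.  ,  72.04,  -1.14]), 'qvel': array([-0.03, -0.  , -0.09,  0.01,  0.02, -0.04]), 'effort': array([ -0.  , -41.25, -23.2 ,   0.07,   0.05,  -0.  ]), 'ee_pos': array([ 144.25, -556.08,  213.11]), 'ee_rot': array([-179.9 ,   -0.  ,   14.54]), 'force': array([ 1.1 ,  0.36, -0.16]), 'torque': array([-0.  ,  0.02, -0.02]), 'gripper_force': np.float64(0.0), 'gripper_width': np.float64(91.06)}
scene 57.82719777592656 255.5112242843715 193.47451592528176 ['color', 'vfov', 'cx', 'cy', 'view'] [[-0.538, 0.843, 0.015, 199.984], [-0.539, -0.357, 0.763, 196.392], [0.648, 0.402, 0.646, -1538.827], [0.0, 0.0, 0.0, 1.0]]
side 45.10811463017227 258.8907461057663 187.46471472703203 ['color', 'vfov', 'cx', 'cy', 'view'] [[0.747, -0.665, 0.017, -329.342], [0.438, 0.511, 0.74, -314.996], [-0.5, -0.545, 0.673, -1425.163], [0.0, 0.0, 0.0, 1.0]]
wrist 68.57220963362255 256.35565038074117 195.5476909153162 ['color', 'vfov', 'cx', 'cy', 'view'] [[0.252, -0.968, -0.003, -573.536], [0.93, 0.243, -0.277, 30.694], [0.269, 0.067, 0.961, -393.318], [0.0, 0.0, 0.0, 1.0]]
```

View pics/scene0.png

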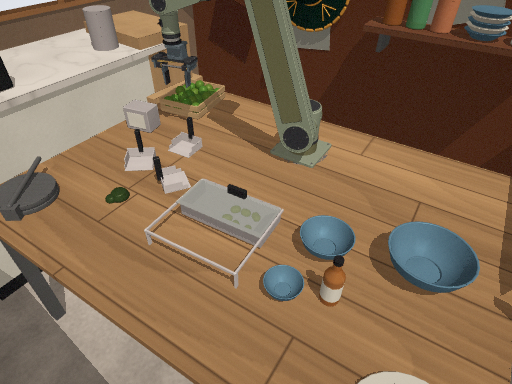

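View pics/side0.png

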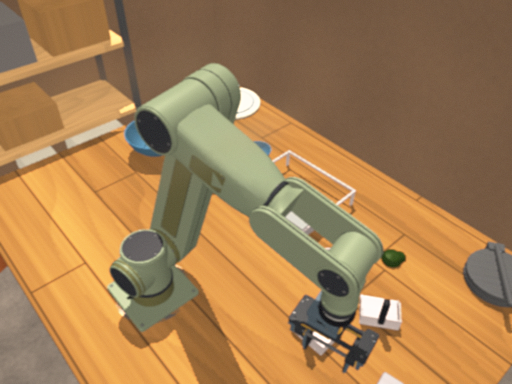

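The scene picture shows the pan around (230,210) with the cover grip at (237,191). Three scoops stand at (140,155), (186,143) and (173,180). Bowls are at (327,238) middle, (283,283) small and (432,258) large, with the bottle at (332,283) and the avocado at (118,195). In the side view the arm hides the pan.

```bash
cat > h.py <<'E'
import numpy as np, cv2, pickle
def K(f):
    F=f["color"].shape[0]/2/np.tan(np.radians(f["vfov"])/2); return F
def cast(f,u,v,z):
    F=K(f); V=f["view"]; R=V[:3,:3]; t=V[:3,3]
    d=R.T@np.array([(u-f["cx"])/F,-(v-f["cy"])/F,-1.]); c=-R.T@t
    return c+d*(z-c[2])/d[2]
def proj(f,p):
    V=f["view"]; q=V[:3,:3]@np.asarray(p,float)+V[:3,3]
    return np.array([f["cx"]+K(f)*q[0]/-q[2], f["cy"]-K(f)*q[1]/-q[2]])
E
python3 - <<'E'
from h import *
f=pickle.load(open("scene0.pkl","rb")); im=f["color"][:,:,::-1]
for n,u,v,z in [("scA",140,165,0),("scB",186,150,0),("scC",173,186,0),("mid",327,238,40),("small",283,283,30),("big",432,258,50),("bottle",332,300,0),("avo",118,195,17),("grip",237,188,108)]:
    print(n,np.round(cast(f,u,v,z)))
c=cv2.resize(im[110:230,95:255],(800,600),interpolation=cv2.INTER_CUBIC); cv2.imwrite("pics/c1.png",c)
c=cv2.resize(im[165:315,140:360],(800,545),interpolation=cv2.INTER_CUBIC); cv2.imwrite("pics/c2.png",c)
E
```

```text
scA [ 477. -497.    0.]
scB [ 287. -415.    0.]
scC [ 504. -290.   -0.]
mid [464. 322.  40.]
small [678. 286.  30.]
big [378. 614.  50.]
bottle [633. 418.  -0.]
avo [ 666. -403.   17.]
grip [485.  -3. 108.]
```

View pics/c1.png

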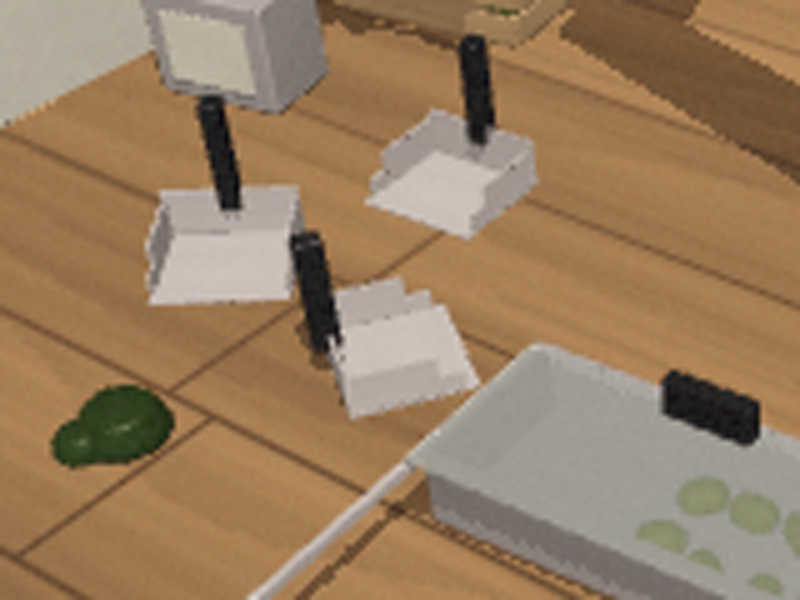

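View pics/c2.png

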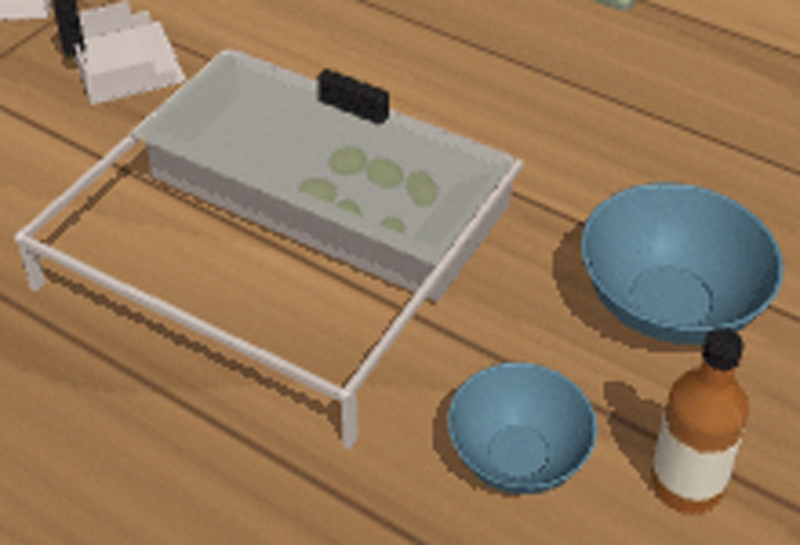

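The crops show scoop C beside the pan, with its nose towards it. Its front corner is at (190.6,186.6), its rear near corner at (165,193.4) and its handle top at (156.6,158). The rail corners are at (145.5,230.2) and (235.4,273.6).

```bash
python3 - <<'E'
from h import *
f=pickle.load(open("scene0.pkl","rb")); im=f["color"]
c1=lambda a,b,z:np.round(cast(f,95+a/5-.4,110+b/5-.4,z)[:2],1)
c2=lambda a,b,z:np.round(cast(f,140+a/3.636-.4,165+b/3.636-.4,z)[:2],1)
print("scoop frontR",c1(478,383,0),"frontL?",c1(447,306,2),"rearR bottom",c1(350,417,0),"handletop",c1(308,238,128))
print("rail",c2(20,237,68),c2(347,395,68)); a=c2(20,237,68);b=c2(347,395,68);print(np.linalg.norm(a-b),np.degrees(np.arctan2(-(b-a)[0],(b-a)[1])))
print("back corners",c2(232,50,70),c2(520,163,70))
print("grip top corners",c2(322,68,108),c2(390,96,108),c2(319,76,108),c2(388,103,108))
# bowl rim by colour mask
hsv=cv2.cvtColor(im,cv2.COLOR_RGB2HSV); m=cv2.inRange(hsv,(95,70,40),(112,255,255)); m[:, :295]=0; m[:,360:]=0; m[:205]=0
cs,_=cv2.findContours(m,cv2.RETR_EXTERNAL,cv2.CHAIN_APPROX_NONE); 
c=max(cs,key=cv2.contourArea)[:,0]; print(cv2.boundingRect(c))
u0,u1=c[c[:,0].argmin()],c[c[:,0].argmax()]; t=c[c[:,1].argmin()]
up=c[c[:,1]<236]; P=np.array([cast(f,u,v,65)[:2] for u,v in up])
A=np.c_[2*P,np.ones(len(P))]; s=np.linalg.lstsq(A,(P**2).sum(1),rcond=None)[0]; print("bowl",s[:2],"r",np.sqrt(s[2]+s[:2]@s[:2]))
# olives 
m=cv2.inRange(hsv,(30,50,60),(50,255,255)); m[:195]=0;m[240:]=0;m[:,:200]=0;m[:,290:]=0
n,_,st,ce=cv2.connectedComponentsWithStats(m)
for i in range(1,n):
    if st[i,4]>8: print("olive",st[i],np.round(cast(f,*ce[i],28)[:2]))
E
```

```text
scoop frontR [ 468.5 -234.7] frontL? [ 408.8 -318.2] rearR bottom [ 551.8 -287.5] handletop [ 522.4 -329.9]
rail [ 765.  -149.4] [747.1 172.5]
322.3973014775403 3.182787524905207
back corners [ 469.6 -161.9] [455.8 157.3]
grip top corners [481.2 -41.7] [480.1  33.4] [492.3 -37. ] [489.2  37.3]
(300, 216, 55, 43)
bowl [473.9460958  322.39935029] r 82.04807056955525
olive [231 206  10   7  57] [503.   0.]
olive [241 209  10   8  56] [497.  38.]
olive [252 213   8   8  53] [495.  78.]
olive [223 214   9   6  39] [548.  -1.]
olive [233 220   6   4  13] [551.  36.]
olive [245 225   6   4  15] [548.  83.]
```

move_arm:
  plan:
    - {"tx":2.95,"ty":-1.87,"tz":-0.7}
    - {"tx":2.95,"ty":-1.87,"tz":-0.7}
    - {"tx":2.95,"ty":-1.87,"tz":-0.7}
    - {"tx":2.95,"ty":-1.87,"tz":-0.7}
    - {"tx":2.95,"ty":-1.87,"tz":-0.7}
    - {"tx":2.95,"ty":-1.87,"tz":-0.7}
    - {"tx":2.95,"ty":-1.87,"tz":-0.7}
    - {"tx":2.95,"ty":-1.87,"tz":-0.7}
    - {"tx":2.95,"ty":-1.87,"tz":-0.7}
    - {"tx":2.95,"ty":-1.87,"tz":-0.7}
    - {"tx":2.95,"ty":-1.87,"tz":-0.7}
    - {"tx":2.95,"ty":-1.87,"tz":-0.7}
  gripper: 0

```text
schema error: expected keys tx, ty, tz, wx, wy, wz
```

```bash
python3 - <<'E'
from workcell import env, grab_frame
from h import *
s=env.state(); print(s["ee_pos"],s["ee_rot"],s["qpos"],s["time_s"])
f=grab_frame("wrist"); pickle.dump(f,open("wrist1.pkl","wb")); V=f["view"]
print("cam",-V[:3,:3].T@V[:3,3])
cv2.imwrite("pics/w1.png",cv2.resize(f["color"][:,:,::-1],(800,600),interpolation=cv2.INTER_CUBIC))
E
```

```text
[ 144.27188861 -556.21955979  213.31658958] [-1.79923819e+02  1.57421216e-03  1.45421234e+01] [-7.66040247e+01  1.83429879e+01  8.96902346e+01 -3.25635619e-03
  7.20429123e+01 -1.14514106e+00] 0.15
cam [ 221.8870614  -536.15142346  384.72888246]
```

View pics/w1.png

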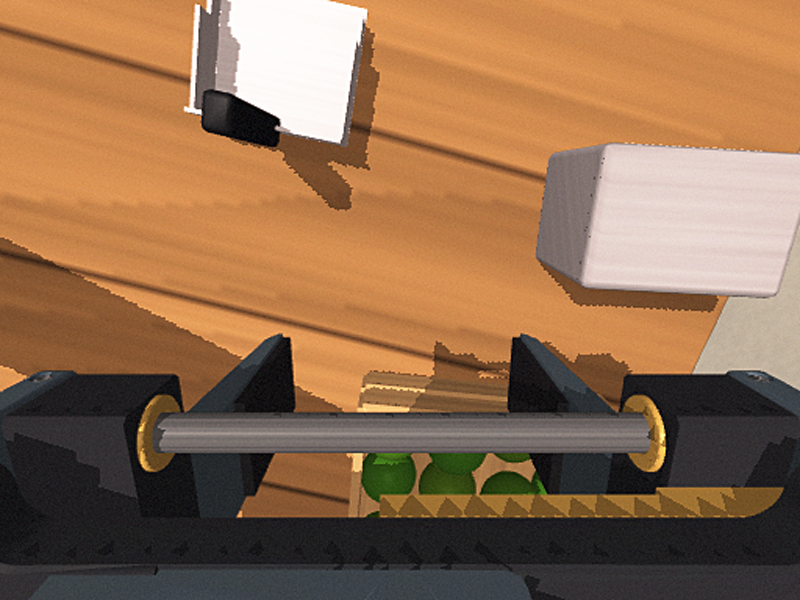

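The wrist camera sits about 80 mm ahead of the tool and looks down. It currently shows a distractor scoop at top left. The plan was refused because each row needs all six keys.

move_arm:
  plan:
    - {"tx":2.95,"ty":-1.87,"tz":-0.7,"wx":0,"wy":0,"wz":0}
    - {"tx":2.95,"ty":-1.87,"tz":-0.7,"wx":0,"wy":0,"wz":0}
    - {"tx":2.95,"ty":-1.87,"tz":-0.7,"wx":0,"wy":0,"wz":0}
    - {"tx":2.95,"ty":-1.87,"tz":-0.7,"wx":0,"wy":0,"wz":0}
    - {"tx":2.95,"ty":-1.87,"tz":-0.7,"wx":0,"wy":0,"wz":0}
    - {"tx":2.95,"ty":-1.87,"tz":-0.7,"wx":0,"wy":0,"wz":0}
    - {"tx":2.95,"ty":-1.87,"tz":-0.7,"wx":0,"wy":0,"wz":0}
    - {"tx":2.95,"ty":-1.87,"tz":-0.7,"wx":0,"wy":0,"wz":0}
    - {"tx":2.95,"ty":-1.87,"tz":-0.7,"wx":0,"wy":0,"wz":0}
    - {"tx":2.95,"ty":-1.87,"tz":-0.7,"wx":0,"wy":0,"wz":0}
    - {"tx":2.95,"ty":-1.87,"tz":-0.7,"wx":0,"wy":0,"wz":0}
    - {"tx":2.95,"ty":-1.87,"tz":-0.7,"wx":0,"wy":0,"wz":0}
  gripper: 0

```text
time_s: 1.2
ee_pos: [431.5, -249.0, 298.3]
ee_rot: [180.0, 0.0, 14.5]
force: [-0.6, -0.1, -0.4]
gripper_width: 13.6
gripper_force: 0.0
```

```bash
python3 - <<'E'
from workcell import env, grab_frame
from h import *
s=env.state(); print(s["ee_pos"],s["ee_rot"],s["qpos"],s["time_s"])
f=grab_frame("wrist"); pickle.dump(f,open("wrist1.pkl","wb")); V=f["view"]
print("cam",-V[:3,:3].T@V[:3,3])
cv2.imwrite("pics/w2.png",cv2.resize(f["color"][:,:,::-1],(800,600),interpolation=cv2.INTER_CUBIC))
E
```

```text
[ 431.45423443 -248.96962685  298.28144515] [1.79992852e+02 4.65492621e-03 1.45412426e+01] [-3.13042383e+01  8.77810738e+00  9.03766873e+01 -8.42649586e-03
  8.08433195e+01  4.41558597e+01] 1.2
cam [ 509.01944168 -228.62836861  469.67867262]
```

View pics/w2.png

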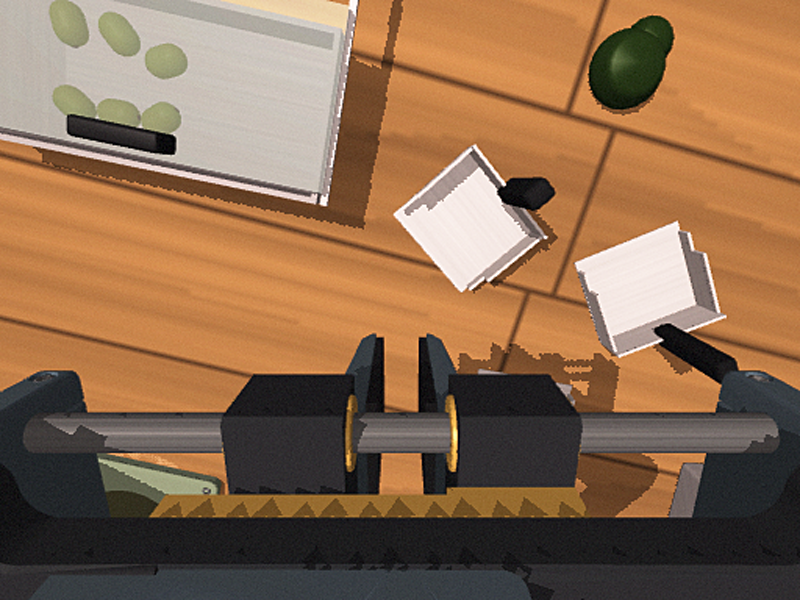

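Scoop C appears here with floor front corners at (396,213) and (462,291), back-wall top corners at (474,147) and (545,238), and the handle at (527,193). The cover grip is at (120,133) and the pan corner at (322,204), all in the 800-px view.

```bash
python3 - <<'E'
from h import *
f=pickle.load(open("wrist1.pkl","rb")); k=1.5625
c=lambda a,b,z:cast(f,(a+.5)/k-.5,(b+.5)/k-.5,z)[:2]
FL,FR=c(462,291,1),c(396,213,1); BL,BR=c(546,239,45),c(474,147,45)
print("front",FL,FR,np.linalg.norm(FL-FR)); print("back",BL,BR,np.linalg.norm(BL-BR))
fm,bm=(FL+FR)/2,(BL+BR)/2; n=fm-bm; print("len",np.linalg.norm(n),"nose yaw",np.degrees(np.arctan2(n[1],n[0])),"yaw from front edge",np.degrees(np.arctan2(-(FR-FL)[0],(FR-FL)[1]))) 
print("center",(fm+bm)/2,"grip",(fm+bm)/2-51*n/np.linalg.norm(n))
print("handle top centre",c(541,191,128),"bottom",c(503,188,45))
print("cover grip top corners",[np.round(c(*p,108),1) for p in((68,115),(175,136),(66,134),(173,154))])
print("pan/rail corner",c(322,204,70),c(354,2,70))
E
```

```text
front [ 411.14417622 -322.82839963] [ 474.24693671 -231.79185198] 110.76827789609855
back [ 490.11623555 -377.24327016] [ 552.43519351 -285.48534266] 110.91965461164641
len 95.37659923668157 nose yaw 145.4764667932382 yaw from front edge -34.728095413096206
center [ 481.9856355  -304.33721611] grip [ 524.00420287 -333.241195  ]
handle top centre [ 526.83338649 -332.31887598] bottom [ 524.79740259 -322.32777094]
cover grip top corners [array([490.1,  28.7]), array([495.6, -51.8]), array([475.9,  29.6]), array([482.1, -51.8])]
pan/rail corner [ 470.41278261 -165.89689258] [ 629.07627793 -158.6487149 ]
```

```bash
cat >> h.py <<'E'
from scipy.spatial.transform import Rotation as Ro
from scipy.linalg import logm
def T(p,rpy):
    M=np.eye(4); M[:3,:3]=Ro.from_euler("xyz",rpy,degrees=True).as_matrix(); M[:3,3]=p; return M
def rowsT(A,B,N):
    """identical tool-frame rows: shift in the current tool frame then turn"""
    D=np.linalg.inv(A)@B; w=Ro.from_matrix(D[:3,:3]).as_rotvec()/N; R=Ro.from_rotvec(w).as_matrix()
    S=sum(np.linalg.matrix_power(R,i) for i in range(N)); t=np.linalg.solve(S,D[:3,3])
    print(N,"rows t(cm)",np.round(t/10,3),"w",np.round(w,4),"|t|mm",round(np.linalg.norm(t),1)); return B
E
python3 - <<'E'
from h import *
A=T((431.5,-249,298.3),(180,0,14.5))
A=rowsT(A,T((440,-9,200),(180,0,3)),8)
A=rowsT(A,T((440,-9,86),(180,0,3)),4)
A=rowsT(A,T((580,-1.5,86),(180,0,3)),12)
E
```

```text
8 rows t(cm) [ 0.599 -2.947  1.229] w [ 0.     -0.      0.0251] |t|mm 32.5
4 rows t(cm) [-0.   -0.    2.85] w [ 0. -0. -0.] |t|mm 28.5
12 rows t(cm) [ 1.168e+00 -1.000e-03 -0.000e+00] w [ 0. -0. -0.] |t|mm 11.7
```

move_arm:
  plan:
    - {"tx":0.6,"ty":-2.95,"tz":1.23,"wx":0,"wy":0,"wz":0.025}
    - {"tx":0.6,"ty":-2.95,"tz":1.23,"wx":0,"wy":0,"wz":0.025}
    - {"tx":0.6,"ty":-2.95,"tz":1.23,"wx":0,"wy":0,"wz":0.025}
    - {"tx":0.6,"ty":-2.95,"tz":1.23,"wx":0,"wy":0,"wz":0.025}
    - {"tx":0.6,"ty":-2.95,"tz":1.23,"wx":0,"wy":0,"wz":0.025}
    - {"tx":0.6,"ty":-2.95,"tz":1.23,"wx":0,"wy":0,"wz":0.025}
    - {"tx":0.6,"ty":-2.95,"tz":1.23,"wx":0,"wy":0,"wz":0.025}
    - {"tx":0.6,"ty":-2.95,"tz":1.23,"wx":0,"wy":0,"wz":0.025}
    - {"tx":0,"ty":0,"tz":2.85,"wx":0,"wy":0,"wz":0}
    - {"tx":0,"ty":0,"tz":2.85,"wx":0,"wy":0,"wz":0}
    - {"tx":0,"ty":0,"tz":2.85,"wx":0,"wy":0,"wz":0}
    - {"tx":0,"ty":0,"tz":2.85,"wx":0,"wy":0,"wz":0}
  gripper: 0

```text
time_s: 2.25
ee_pos: [438.8, -10.0, 84.5]
ee_rot: [180.0, -0.0, 3.1]
force: [-0.1, 0.6, -0.5]
gripper_width: 0.1
gripper_force: 0.0
```

move_arm:
  plan:
    - {"tx":1.17,"ty":0,"tz":0,"wx":0,"wy":0,"wz":0}
    - {"tx":1.17,"ty":0,"tz":0,"wx":0,"wy":0,"wz":0}
    - {"tx":1.17,"ty":0,"tz":0,"wx":0,"wy":0,"wz":0}
    - {"tx":1.17,"ty":0,"tz":0,"wx":0,"wy":0,"wz":0}
    - {"tx":1.17,"ty":0,"tz":0,"wx":0,"wy":0,"wz":0}
    - {"tx":1.17,"ty":0,"tz":0,"wx":0,"wy":0,"wz":0}
    - {"tx":1.17,"ty":0,"tz":0,"wx":0,"wy":0,"wz":0}
    - {"tx":1.17,"ty":0,"tz":0,"wx":0,"wy":0,"wz":0}
    - {"tx":1.17,"ty":0,"tz":0,"wx":0,"wy":0,"wz":0}
    - {"tx":1.17,"ty":0,"tz":0,"wx":0,"wy":0,"wz":0}
    - {"tx":1.17,"ty":0,"tz":0,"wx":0,"wy":0,"wz":0}
    - {"tx":1.17,"ty":0,"tz":0,"wx":0,"wy":0,"wz":0}

```text
time_s: 3.25
ee_pos: [581.5, -2.8, 87.4]
ee_rot: [180.0, -0.1, 3.1]
force: [-2.9, -1.1, -0.9]
gripper_width: 0.4
gripper_force: 1.0
```

move_arm:
  plan:
    - {"tx":0.2,"ty":0,"tz":0,"wx":0,"wy":0,"wz":0}
    - {"tx":0.2,"ty":0,"tz":0,"wx":0,"wy":0,"wz":0}

```text
time_s: 3.42
ee_pos: [585.5, -2.5, 87.2]
ee_rot: [180.0, -0.2, 3.1]
force: [-1.8, -1.3, 1.1]
gripper_width: 0.6
gripper_force: 0.8
```

move_arm:
  plan:
    - {"tx":0.15,"ty":0,"tz":0,"wx":0,"wy":0,"wz":0}
    - {"tx":0.15,"ty":0,"tz":0,"wx":0,"wy":0,"wz":0}

```text
time_s: 3.58
ee_pos: [585.8, -2.4, 86.3]
ee_rot: [180.0, 0.0, 3.1]
force: [-3.5, 0.0, 3.3]
gripper_width: 0.7
gripper_force: 2.2
```

move_arm:
  plan:
    - {"tx":0.15,"ty":0,"tz":0,"wx":0,"wy":0,"wz":0}

```text
time_s: 3.67
ee_pos: [585.8, -2.4, 86.0]
ee_rot: [180.0, 0.2, 3.1]
force: [-7.9, 0.3, 5.8]
gripper_width: 0.4
gripper_force: 4.0
```

```bash
python3 - <<'E'
from workcell import env, grab_frame
from h import *
s=env.state(); print(s["ee_pos"],s["force"],s["qpos"],s["time_s"])
for n in("scene",):
  f=grab_frame(n); pickle.dump(f,open(n+"2.pkl","wb"))
  cv2.imwrite("pics/s2.png",cv2.resize(f["color"][160:285,140:310,::-1],(800,588),interpolation=cv2.INTER_CUBIC))
E
```

```text
[585.7769708   -2.38598026  85.96532621] [-7.910406    0.26437718  5.8000839 ] [-1.34432305e+00  2.54674884e+01  9.83417232e+01 -2.92173890e-02
  5.64063494e+01  8.55883292e+01] 3.6667
```

View pics/s2.png

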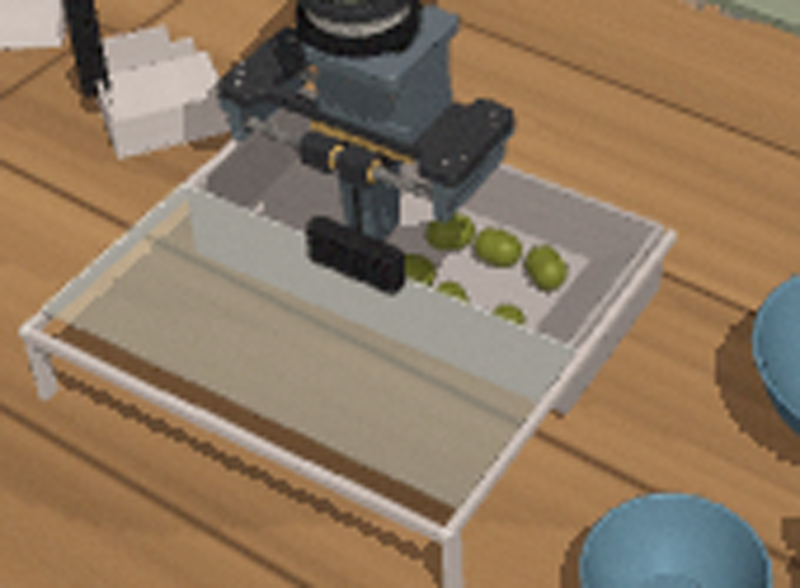

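The picture shows the cover open against its stop: the force rose while the position held. Olives are visible in the middle and left of the pan, with the slope at the +y end. Next I back off and take a wrist view of the open pan and the scoop.

```bash
python3 - <<'E'
from h import *
A=T((558,-4,200),(180,0,3.1))
A=rowsT(A,T((500,-150,340),(180,0,93)),16)
E
```

```text
16 rows t(cm) [-1.003  0.427 -0.875] w [ 0.      0.     -0.0981] |t|mm 14.0
```

move_arm:
  plan:
    - {"tx":-1.5,"ty":0,"tz":0,"wx":0,"wy":0,"wz":0}
    - {"tx":-1.5,"ty":0,"tz":0,"wx":0,"wy":0,"wz":0}
    - {"tx":0,"ty":0,"tz":-3.8,"wx":0,"wy":0,"wz":0}
    - {"tx":0,"ty":0,"tz":-3.8,"wx":0,"wy":0,"wz":0}
    - {"tx":0,"ty":0,"tz":-3.8,"wx":0,"wy":0,"wz":0}

```text
time_s: 4.13
ee_pos: [557.2, -3.8, 200.8]
ee_rot: [-180.0, -0.0, 3.1]
force: [0.9, 0.9, 0.6]
gripper_width: 0.2
gripper_force: 0.0
```

move_arm:
  plan:
    - {"tx":-1.0,"ty":0.43,"tz":-0.88,"wx":0,"wy":0,"wz":-0.098}
    - {"tx":-1.0,"ty":0.43,"tz":-0.88,"wx":0,"wy":0,"wz":-0.098}
    - {"tx":-1.0,"ty":0.43,"tz":-0.88,"wx":0,"wy":0,"wz":-0.098}
    - {"tx":-1.0,"ty":0.43,"tz":-0.88,"wx":0,"wy":0,"wz":-0.098}
    - {"tx":-1.0,"ty":0.43,"tz":-0.88,"wx":0,"wy":0,"wz":-0.098}
    - {"tx":-1.0,"ty":0.43,"tz":-0.88,"wx":0,"wy":0,"wz":-0.098}
    - {"tx":-1.0,"ty":0.43,"tz":-0.88,"wx":0,"wy":0,"wz":-0.098}
    - {"tx":-1.0,"ty":0.43,"tz":-0.88,"wx":0,"wy":0,"wz":-0.098}

```text
time_s: 4.8
ee_pos: [498.6, -65.2, 270.9]
ee_rot: [179.9, -0.1, 48.3]
force: [-0.0, -0.2, 1.1]
gripper_width: 0.4
gripper_force: 0.0
```

move_arm:
  plan:
    - {"tx":-1.0,"ty":0.43,"tz":-0.88,"wx":0,"wy":0,"wz":-0.098}
    - {"tx":-1.0,"ty":0.43,"tz":-0.88,"wx":0,"wy":0,"wz":-0.098}
    - {"tx":-1.0,"ty":0.43,"tz":-0.88,"wx":0,"wy":0,"wz":-0.098}
    - {"tx":-1.0,"ty":0.43,"tz":-0.88,"wx":0,"wy":0,"wz":-0.098}
    - {"tx":-1.0,"ty":0.43,"tz":-0.88,"wx":0,"wy":0,"wz":-0.098}
    - {"tx":-1.0,"ty":0.43,"tz":-0.88,"wx":0,"wy":0,"wz":-0.098}
    - {"tx":-1.0,"ty":0.43,"tz":-0.88,"wx":0,"wy":0,"wz":-0.098}
    - {"tx":-1.0,"ty":0.43,"tz":-0.88,"wx":0,"wy":0,"wz":-0.098}
  gripper: 6

```text
time_s: 5.47
ee_pos: [500.2, -150.4, 341.3]
ee_rot: [179.9, 0.0, 93.2]
force: [-0.1, -0.1, 0.7]
gripper_width: 50.9
gripper_force: 0.0
```

```bash
python3 - <<'E'
from workcell import env, grab_frame
from h import *
s=env.state(); print(s["ee_pos"],s["ee_rot"],s["qpos"],s["time_s"])
f=grab_frame("wrist"); pickle.dump(f,open("wrist3.pkl","wb"))
cv2.imwrite("pics/w3.png",cv2.resize(f["color"][:,:,::-1],(800,600),interpolation=cv2.INTER_CUBIC))
E
```

```text
[ 500.23602848 -150.36055204  341.32941123] [1.79883163e+02 4.23099160e-02 9.31895497e+01] [-1.79929955e+01  1.03393222e+01  8.24550923e+01  2.77039772e-03
  8.70813545e+01 -2.11827264e+01] 5.4667
```

View pics/w3.png

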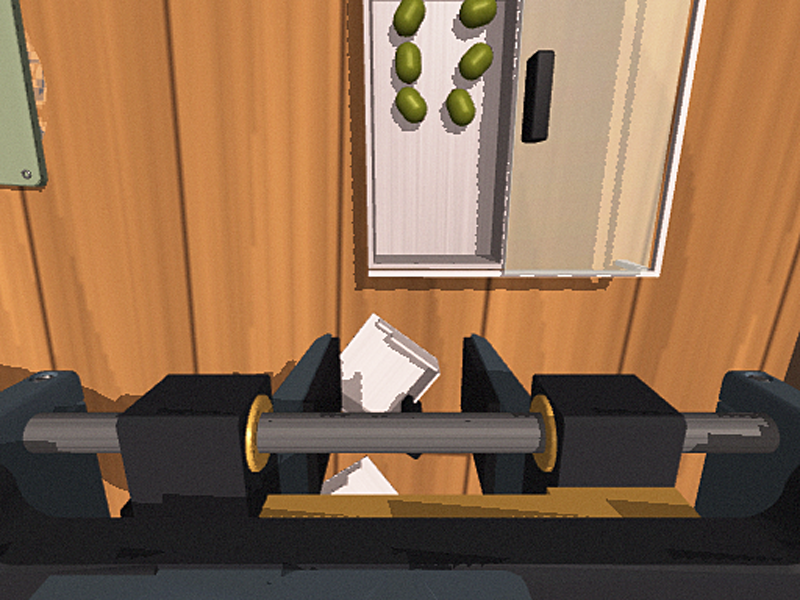

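The view shows the six olives at about (409,17), (478,12), (408,62), (476,60), (410,105) and (461,106). The pan's -y wall is at rows 255–275, its inner floor corners near (377,255) and (476,255), and the scoop at (390,365).

```bash
python3 - <<'E'
from h import *
f=pickle.load(open("wrist3.pkl","rb")); k=1.5625
c=lambda a,b,z:np.round(cast(f,(a+.5)/k-.5,(b+.5)/k-.5,z)[:2],1)
print("floor corners",c(377,255,15),c(476,255,15)," rim in",c(372,266,70),c(503,263,70)," rim outL",c(369,275,68),"frame outR",c(660,275,68))
print("grip",[c(*p,108) for p in((528,52),(552,52),(522,138),(546,140))])
for p in((409,17),(478,12),(408,62),(476,60),(410,105),(461,106)): print("olive",c(*p,28))
g=cv2.cvtColor(f["color"],cv2.COLOR_RGB2GRAY)
# scan left and right wall edges along rows
for v in(60,100,140):
    r=g[v].astype(int); d=np.diff(r); idx=[i for i in range(220,440) if abs(d[i])>18]; print(v,[(i,r[i-1],r[i+2]) for i in idx])
print(c(374,314,0),c(438,372,45))
# predictions
P=T((527,-2,0),(0,0,3)); 
for n,q in dict(floorL=(-65,-150,15),floorR=(65,-150,15),rimL=(-65,-150,70),rimR=(65,-150,70),rail=(230,-161,68)).items(): print(n,np.round(proj(f,(P@[*q,1])[:3])*k))
E
```

```text
floor corners [ 475.6 -155.9] [ 588.3 -149.5]  rim in [ 473.4 -158.1] [ 606.5 -147.5]  rim outL [ 470.5 -168. ] frame outR [ 770.5 -151.2]
grip [array([596.4,  34.7]), array([616.1,  35.8]), array([600.3, -31.4]), array([621.2, -31.8])]
olive [497.4  79. ]
olive [563.4  87. ]
olive [498.8  40.1]
olive [565.8  45.7]
olive [503.2   1.2]
olive [554.9   3.2]
60 [(220, np.int64(82), np.int64(150)), (222, np.int64(137), np.int64(70)), (232, np.int64(78), np.int64(231)), (233, np.int64(71), np.int64(223)), (236, np.int64(223), np.int64(100)), (238, np.int64(108), np.int64(211)), (253, np.int64(224), np.int64(69)), (255, np.int64(83), np.int64(102)), (266, np.int64(114), np.int64(113)), (267, np.int64(107), np.int64(242)), (268, np.int64(88), np.int64(231)), (286, np.int64(228), np.int64(63)), (287, np.int64(227), np.int64(84)), (288, np.int64(92), np.int64(100)), (299, np.int64(109), np.int64(237)), (300, np.int64(109), np.int64(222)), (309, np.int64(227), np.int64(129)), (319, np.int64(129), np.int64(66)), (327, np.int64(71), np.int64(121)), (330, np.int64(121), np.int64(179)), (334, np.in
[... 1345 characters left out ...]
4, np.int64(203), np.int64(123)), (314, np.int64(124), np.int64(67)), (321, np.int64(72), np.int64(125)), (322, np.int64(81), np.int64(122)), (324, np.int64(125), np.int64(180)), (382, np.int64(165), np.int64(203)), (389, np.int64(197), np.int64(162)), (394, np.int64(162), np.int64(199)), (417, np.int64(169), np.int64(173)), (419, np.int64(179), np.int64(107)), (420, np.int64(173), np.int64(88)), (421, np.int64(131), np.int64(94)), (423, np.int64(88), np.int64(246)), (424, np.int64(94), np.int64(241)), (427, np.int64(241), np.int64(112)), (428, np.int64(243), np.int64(121))]
[ 474.4 -231. ] [ 553. -283.]
floorL [372. 254.]
floorR [486. 254.]
rimL [368. 263.]
rimR [496. 263.]
rail [655. 274.]
```

```bash
python3 - <<'E'
from h import *
f=pickle.load(open("wrist3.pkl","rb"))
for p in((233.5,232.5,236.7,237.0,239,306.5,317.5),):
  for v,(ro,ri,fl,fr,rr) in {60:(232.8,236.7,238.6,309.6,319.6),100:(233.7,237.5,239.3,306.6,317.6),140:(234.7,238.2,240.3,304.4,314.6)}.items():
    print(v,[np.round(cast(f,u,v,z)[:2],1).tolist() for u,z in((ro,70),(ri,70),(fl,15),(fr,15),(rr,70))])
E
```

```text
60 [[459.9, 1.8], [465.5, 2.1], [464.7, 11.4], [579.2, 17.9], [584.4, 8.9]]
100 [[463.0, -52.6], [468.7, -52.3], [468.2, -49.8], [580.8, -43.4], [587.9, -45.5]]
140 [[466.6, -111.2], [472.0, -110.9], [472.6, -115.6], [584.0, -109.3], [590.1, -104.2]]
```

```bash
python3 - <<'E'
from h import *
A=T((500.2,-150.4,341.3),(180,0,93.2))
A=rowsT(A,T((525.5,-333.8,200),(180,0,145.3)),12)
E
```

```text
12 rows t(cm) [-1.508 -0.526  1.178] w [ 0.      0.     -0.0758] |t|mm 19.8
```

move_arm:
  plan:
    - {"tx":-1.51,"ty":-0.53,"tz":1.18,"wx":0,"wy":0,"wz":-0.0758}
    - {"tx":-1.51,"ty":-0.53,"tz":1.18,"wx":0,"wy":0,"wz":-0.0758}
    - {"tx":-1.51,"ty":-0.53,"tz":1.18,"wx":0,"wy":0,"wz":-0.0758}
    - {"tx":-1.51,"ty":-0.53,"tz":1.18,"wx":0,"wy":0,"wz":-0.0758}
    - {"tx":-1.51,"ty":-0.53,"tz":1.18,"wx":0,"wy":0,"wz":-0.0758}
    - {"tx":-1.51,"ty":-0.53,"tz":1.18,"wx":0,"wy":0,"wz":-0.0758}
    - {"tx":-1.51,"ty":-0.53,"tz":1.18,"wx":0,"wy":0,"wz":-0.0758}
    - {"tx":-1.51,"ty":-0.53,"tz":1.18,"wx":0,"wy":0,"wz":-0.0758}
    - {"tx":-1.51,"ty":-0.53,"tz":1.18,"wx":0,"wy":0,"wz":-0.0758}
    - {"tx":-1.51,"ty":-0.53,"tz":1.18,"wx":0,"wy":0,"wz":-0.0758}
    - {"tx":-1.51,"ty":-0.53,"tz":1.18,"wx":0,"wy":0,"wz":-0.0758}
    - {"tx":-1.51,"ty":-0.53,"tz":1.18,"wx":0,"wy":0,"wz":-0.0758}

```text
time_s: 6.52
ee_pos: [524.5, -334.3, 198.2]
ee_rot: [180.0, 0.1, 145.1]
force: [0.6, -0.1, 0.7]
gripper_width: 60.1
gripper_force: 0.0
```

```bash
python3 - <<'E'
from workcell import env, grab_frame
from h import *
s=env.state(); print(s["ee_pos"],s["ee_rot"],s["qpos"],s["time_s"])
f=grab_frame("wrist"); pickle.dump(f,open("wrist4.pkl","wb"))
cv2.imwrite("pics/w4.png",cv2.resize(f["color"][:,:,::-1],(800,600),interpolation=cv2.INTER_CUBIC))
E
```

```text
[ 524.47833174 -334.25154407  198.23691008] [1.79986188e+02 6.17735035e-02 1.45107571e+02] [-3.35756669e+01  2.30697123e+01  8.46428567e+01  1.30103411e-02
  7.22253568e+01 -8.86872106e+01] 6.5167
```

View pics/w4.png

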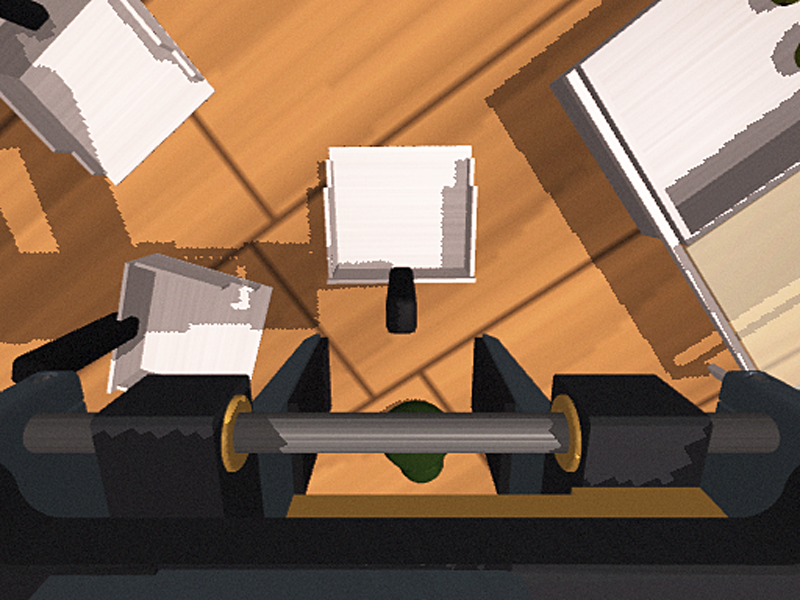

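The scoop is square to the tool and centred between the fingers (column ~401), with its handle at (401,300). I'll descend and grip.

move_arm:
  plan:
    - {"tx":0,"ty":0,"tz":2.2,"wx":0,"wy":0,"wz":0}
    - {"tx":0,"ty":0,"tz":2.2,"wx":0,"wy":0,"wz":0}
    - {"tx":0,"ty":0,"tz":2.2,"wx":0,"wy":0,"wz":0}
    - {"tx":0,"ty":0,"tz":2.0,"wx":0,"wy":0,"wz":0}
    - {"tx":0,"ty":0,"tz":1.7,"wx":0,"wy":0,"wz":0}
    - {"tx":0,"ty":0,"tz":1.4,"wx":0,"wy":0,"wz":0}
    - {"tx":0,"ty":0,"tz":0,"wx":0,"wy":0,"wz":0}

```text
time_s: 7.15
ee_pos: [522.5, -332.0, 78.9]
ee_rot: [180.0, -0.3, 144.9]
force: [-0.6, -0.1, -0.5]
gripper_width: 59.8
gripper_force: 0.0
```

move_arm:
  plan:
    - {"tx":0,"ty":0,"tz":0,"wx":0,"wy":0,"wz":0}
    - {"tx":0,"ty":0,"tz":0,"wx":0,"wy":0,"wz":0}
    - {"tx":0,"ty":0,"tz":0,"wx":0,"wy":0,"wz":0}
    - {"tx":0,"ty":0,"tz":0,"wx":0,"wy":0,"wz":0}
    - {"tx":0,"ty":0,"tz":0,"wx":0,"wy":0,"wz":0}
    - {"tx":0,"ty":0,"tz":0,"wx":0,"wy":0,"wz":0}
    - {"tx":0,"ty":0,"tz":0,"wx":0,"wy":0,"wz":0}
    - {"tx":0,"ty":0,"tz":0,"wx":0,"wy":0,"wz":0}
  gripper: 0
  force: 55

```text
time_s: 7.82
ee_pos: [524.3, -333.8, 82.1]
ee_rot: [180.0, 0.0, 145.0]
force: [0.3, -0.4, 2.1]
gripper_width: 18.0
gripper_force: 55.0
```

```bash
python3 - <<'E'
from h import *
from workcell import env
s=env.state(); p=s["ee_pos"]
A=T(p,(180,0,145.1))
A=rowsT(A,T((p[0],p[1],190),(180,0,145.1)),4)
# over the pan: pan origin (529.5,-3.5) yaw 3.2, scoop centre at pan (0,-80): grip at y=-131, 
P=T((529.5,-3.5,0),(0,0,3.2))
q=(P@[0,-131,0,1])[:3]; print(q)
A=rowsT(A,T((q[0],q[1],190),(180,0,93.2)),12)
E
```

```text
4 rows t(cm) [ 0.     0.    -2.697] w [-0.  0.  0.] |t|mm 27.0
[ 536.81261715 -134.29574011    0.        ]
12 rows t(cm) [1.414 0.986 0.   ] w [-0.     -0.      0.0755] |t|mm 17.2
```

move_arm:
  plan:
    - {"tx":0,"ty":0,"tz":-2.7,"wx":0,"wy":0,"wz":0}
    - {"tx":0,"ty":0,"tz":-2.7,"wx":0,"wy":0,"wz":0}
    - {"tx":0,"ty":0,"tz":-2.7,"wx":0,"wy":0,"wz":0}
    - {"tx":0,"ty":0,"tz":-2.7,"wx":0,"wy":0,"wz":0}

```text
time_s: 8.15
ee_pos: [523.8, -333.5, 190.3]
ee_rot: [-180.0, -0.1, 145.0]
force: [-0.1, 0.4, -1.7]
gripper_width: 17.8
gripper_force: 55.0
```

move_arm:
  plan:
    - {"tx":1.41,"ty":0.99,"tz":0,"wx":0,"wy":0,"wz":0.0755}
    - {"tx":1.41,"ty":0.99,"tz":0,"wx":0,"wy":0,"wz":0.0755}
    - {"tx":1.41,"ty":0.99,"tz":0,"wx":0,"wy":0,"wz":0.0755}
    - {"tx":1.41,"ty":0.99,"tz":0,"wx":0,"wy":0,"wz":0.0755}
    - {"tx":1.41,"ty":0.99,"tz":0,"wx":0,"wy":0,"wz":0.0755}
    - {"tx":1.41,"ty":0.99,"tz":0,"wx":0,"wy":0,"wz":0.0755}
    - {"tx":1.41,"ty":0.99,"tz":0,"wx":0,"wy":0,"wz":0.0755}
    - {"tx":1.41,"ty":0.99,"tz":0,"wx":0,"wy":0,"wz":0.0755}
    - {"tx":1.41,"ty":0.99,"tz":0,"wx":0,"wy":0,"wz":0.0755}
    - {"tx":1.41,"ty":0.99,"tz":0,"wx":0,"wy":0,"wz":0.0755}
    - {"tx":1.41,"ty":0.99,"tz":0,"wx":0,"wy":0,"wz":0.0755}
    - {"tx":1.41,"ty":0.99,"tz":0,"wx":0,"wy":0,"wz":0.0755}

```text
time_s: 9.15
ee_pos: [537.1, -133.5, 189.3]
ee_rot: [-179.9, -0.0, 92.9]
force: [-0.4, 0.4, -2.2]
gripper_width: 17.9
gripper_force: 55.0
```

move_arm:
  plan:
    - {"tx":0,"ty":0,"tz":0,"wx":0,"wy":0,"wz":0}
    - {"tx":0,"ty":0,"tz":0,"wx":0,"wy":0,"wz":0}

```text
time_s: 9.32
ee_pos: [537.3, -134.0, 189.3]
ee_rot: [-179.9, 0.0, 93.3]
force: [0.2, -1.0, -1.8]
gripper_width: 17.9
gripper_force: 55.0
```

```bash
python3 - <<'E'
from workcell import env, grab_frame
from h import *
s=env.state(); print(s["ee_pos"],s["ee_rot"],s["qpos"],s["force"],s["time_s"])
f=grab_frame("wrist"); pickle.dump(f,open("wrist5.pkl","wb"))
cv2.imwrite("pics/w5.png",cv2.resize(f["color"][:,:,::-1],(800,600),interpolation=cv2.INTER_CUBIC))
E
```

```text
[ 537.33533062 -133.95482173  189.2614179 ] [-1.79928142e+02  1.70991758e-02  9.32939483e+01] [-1.51644836e+01  1.74100493e+01  9.46642914e+01 -4.20347792e-02
  6.79884116e+01 -1.84426454e+01] [ 0.21955032 -0.97004816 -1.78770967] 9.3167
```

View pics/w5.png

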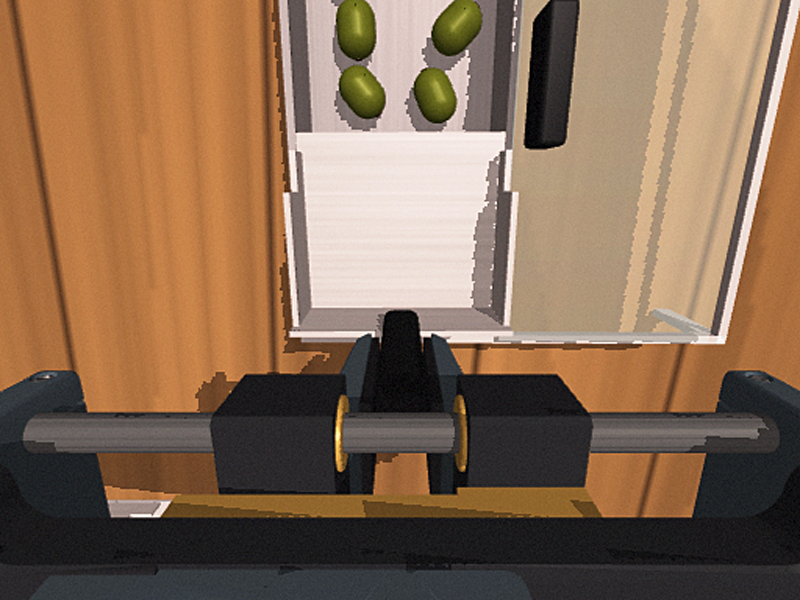

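This view shows the scoop hanging level over the empty end of the pan, its lip at row 132 (columns 297–505), with the olives ahead of it at (360,90), (435,95), (355,28) and (457,25). That was my tenth picture, so I measure by number from here.

```bash
python3 - <<'E'
from h import *
f=pickle.load(open("wrist5.pkl","rb")); g=cv2.GaussianBlur(cv2.cvtColor(f["color"],cv2.COLOR_RGB2GRAY),(1,5),0).astype(int)
for v in(8,40,70):
    d=np.diff(g[v]); print(v,[(i+1,g[v,i-1],g[v,i+2]) for i in range(170,345) if abs(d[i])>16 and abs(d[i])>=max(abs(d[i-1]),abs(d[i+1]))])
k=1.5625
for v in(85,100): 
    d=np.diff(g[v]); print("lip",v,[(i+1,g[v,i-1],g[v,i+2]) for i in range(170,345) if abs(d[i])>16])
c=lambda u,v,z:np.round(cast(f,u,v,z)[:2],1).tolist()
print("lip corners",c(297/k,132/k,109),c(505/k,132/k,109),"lip mid",c(256,132/k,109))
print("back top",c(290/k,333/k,152),c(511/k,333/k,152))
print("rail frame near outer",c(290/k,343/k,68),c(727/k,343/k,68))
E
```

```text
8 [(174, np.int64(103), np.int64(71)), (179, np.int64(64), np.int64(193)), (184, np.int64(193), np.int64(78)), (196, np.int64(80), np.int64(193)), (215, np.int64(199), np.int64(52)), (227, np.int64(121), np.int64(159)), (230, np.int64(159), np.int64(112)), (239, np.int64(78), np.int64(209)), (282, np.int64(219), np.int64(91)), (309, np.int64(84), np.int64(114)), (318, np.int64(115), np.int64(62)), (329, np.int64(63), np.int64(115)), (334, np.int64(108), np.int64(160)), (345, np.int64(170), np.int64(12))]
40 [(172, np.int64(65), np.int64(105)), (174, np.int64(95), np.int64(138)), (177, np.int64(138), np.int64(69)), (181, np.int64(61), np.int64(197)), (186, np.int64(196), np.int64(77)), (198, np.int64(85), np.int64(187)), (215, np.int64(192), np.int64(113)), (236, np.int64(110), np.int64(176)), (273, np.int64(212), np.int64(113)), (291, np.int64(112), np.int64(156)), (293, np.int64(143), np.int64(206)), (300, np.int64(214), np.int64(110)), (316, np.int64(119), np.int64(66)), (327, np.int64(63), np.int64(115)), (331, np.int64(113), np.int64(179)), (339, np.int64(173), np.int64(2))]
70 [
[... 1219 characters left out ...]
np.int64(70), np.int64(104)), (174, np.int64(70), np.int64(119)), (181, np.int64(131), np.int64(66)), (184, np.int64(66), np.int64(238)), (185, np.int64(59), np.int64(238)), (189, np.int64(237), np.int64(107)), (193, np.int64(109), np.int64(233)), (194, np.int64(114), np.int64(225)), (316, np.int64(236), np.int64(161)), (317, np.int64(238), np.int64(174)), (320, np.int64(174), np.int64(75)), (323, np.int64(75), np.int64(253)), (324, np.int64(75), np.int64(241)), (327, np.int64(241), np.int64(158)), (328, np.int64(241), np.int64(160))]
lip corners [477.4, -34.0] [588.4, -27.5] lip mid [532.4, -30.8]
back top [483.0, -132.4] [593.9, -125.9]
rail frame near outer [462.3, -171.2] [771.7, -153.0]
```

```bash
python3 - <<'E'
from h import *
f=pickle.load(open("wrist5.pkl","rb"))
a=np.radians(3.2); n=np.array([np.cos(a),np.sin(a)])
for v,(l,fl,fr,r) in {8:(184,196,318,329),40:(186,198.5,316,327),70:(188,199.7,314.3,325)}.items():
    P=[cast(f,u,v+.0,z)[:2] for u,z in((l,70),(fl,15),(fr,15),(r,70))]
    print(v,np.round(P,1).tolist(),"n-offset",np.round([p@n for p in P],1),"widths",np.round([(P[3]-P[0])@n,(P[2]-P[1])@n],1))
for u,v,z in((189.8,84.5,109),(323.5,84.5,109),(185.6,213,152),(327,213,152)): p=cast(f,u,v,z)[:2]; print("scoop",np.round(p,1),round(p@n,1))
print("tcp",np.array([537.3,-134.0])@n)
L=[cast(f,u,v,70)[:2] for u,v in((184,8),(188,70))]; d=L[0]-L[1]; print("pan yaw L",np.degrees(np.arctan2(-d[0],d[1])))
L=[cast(f,u,v,70)[:2] for u,v in((329,8),(325,70))]; d=L[0]-L[1]; print("pan yaw R",np.degrees(np.arctan2(-d[0],d[1])))
E
```

```text
8 [[463.6, 33.4], [463.0, 50.8], [593.6, 58.4], [594.0, 41.0]] n-offset [464.7 465.2 595.9 595.4] widths [130.7 130.7]
40 [[465.1, 7.6], [465.8, 20.2], [595.0, 27.7], [595.5, 15.2]] n-offset [464.8 466.2 595.6 595.4] widths [130.6 129.5]
70 [[466.7, -18.0], [467.2, -10.3], [596.7, -2.7], [596.9, -10.4]] n-offset [465.  465.9 595.6 595.4] widths [130.4 129.7]
scoop [477.2 -34. ] 474.5
scoop [588.6 -27.5] 586.2
scoop [ 483.  -132.3] 474.8
scoop [ 593.8 -125.8] 585.9
tcp 528.9821409258944
pan yaw L 3.4983155968158304
pan yaw R 3.203931704532363
```

move_arm:
  plan:
    - {"tx":0,"ty":0,"tz":1.3,"wx":0,"wy":0,"wz":0}
    - {"tx":0,"ty":0,"tz":1.3,"wx":0,"wy":0,"wz":0}
    - {"tx":0,"ty":0,"tz":1.3,"wx":0,"wy":0,"wz":0}
    - {"tx":0,"ty":0,"tz":1.3,"wx":0,"wy":0,"wz":0}
    - {"tx":0,"ty":0,"tz":1.3,"wx":0,"wy":0,"wz":0}
    - {"tx":0,"ty":0,"tz":1.1,"wx":0,"wy":0,"wz":0}
    - {"tx":0,"ty":0,"tz":0.8,"wx":0,"wy":0,"wz":0}
    - {"tx":0,"ty":0,"tz":0.5,"wx":0,"wy":0,"wz":0}
    - {"tx":0,"ty":0,"tz":0,"wx":0,"wy":0,"wz":0}
    - {"tx":0,"ty":0,"tz":0,"wx":0,"wy":0,"wz":0}

```text
time_s: 10.2
ee_pos: [537.6, -134.8, 100.9]
ee_rot: [180.0, 0.0, 93.1]
force: [-0.7, 0.3, -2.5]
gripper_width: 17.9
gripper_force: 55.0
```

move_arm:
  plan:
    - {"tx":0,"ty":0,"tz":0.1,"wx":0,"wy":0,"wz":0}
    - {"tx":0,"ty":0,"tz":0,"wx":0,"wy":0,"wz":0}

```text
time_s: 10.37
ee_pos: [537.9, -134.6, 100.3]
ee_rot: [179.9, 0.0, 93.1]
force: [1.0, 0.0, -1.8]
gripper_width: 17.8
gripper_force: 55.0
```

move_arm:
  plan:
    - {"tx":0,"ty":0,"tz":0.1,"wx":0,"wy":0,"wz":0}
    - {"tx":0,"ty":0,"tz":0,"wx":0,"wy":0,"wz":0}

```text
time_s: 10.53
ee_pos: [537.6, -134.4, 99.0]
ee_rot: [180.0, 0.0, 93.1]
force: [-0.0, -0.4, -2.7]
gripper_width: 17.9
gripper_force: 55.0
```

move_arm:
  plan:
    - {"tx":0,"ty":0,"tz":0.1,"wx":0,"wy":0,"wz":0}
    - {"tx":0,"ty":0,"tz":0,"wx":0,"wy":0,"wz":0}

```text
time_s: 10.7
ee_pos: [537.5, -134.3, 97.7]
ee_rot: [-180.0, 0.0, 93.1]
force: [0.1, 1.2, -2.5]
gripper_width: 17.5
gripper_force: 55.0
```

move_arm:
  plan:
    - {"tx":0,"ty":0,"tz":0.1,"wx":0,"wy":0,"wz":0}
    - {"tx":0,"ty":0,"tz":0,"wx":0,"wy":0,"wz":0}

```text
time_s: 10.87
ee_pos: [537.8, -134.4, 97.1]
ee_rot: [180.0, 0.0, 93.1]
force: [0.0, 0.1, 0.6]
gripper_width: 17.7
gripper_force: 55.0
```

move_arm:
  plan:
    - {"tx":0,"ty":0,"tz":0.05,"wx":0,"wy":0,"wz":0}
    - {"tx":0,"ty":0,"tz":0,"wx":0,"wy":0,"wz":0}

```text
time_s: 11.03
ee_pos: [537.8, -134.4, 97.1]
ee_rot: [180.0, 0.0, 93.1]
force: [-1.5, 0.7, 3.9]
gripper_width: 17.7
gripper_force: 55.0
```

move_arm:
  plan:
    - {"tx":0.3,"ty":0,"tz":-0.03,"wx":0,"wy":0,"wz":0}
    - {"tx":0.6,"ty":0,"tz":0,"wx":0,"wy":0,"wz":0}
    - {"tx":0.6,"ty":0,"tz":0,"wx":0,"wy":0,"wz":0}
    - {"tx":0.6,"ty":0,"tz":0,"wx":0,"wy":0,"wz":0}
    - {"tx":0.6,"ty":0,"tz":0,"wx":0,"wy":0,"wz":0}
    - {"tx":0.6,"ty":0,"tz":0,"wx":0,"wy":0,"wz":0}
    - {"tx":0.6,"ty":0,"tz":0,"wx":0,"wy":0,"wz":0}
    - {"tx":0.6,"ty":0,"tz":0,"wx":0,"wy":0,"wz":0}
    - {"tx":0.6,"ty":0,"tz":0,"wx":0,"wy":0,"wz":0}
    - {"tx":0.6,"ty":0,"tz":0,"wx":0,"wy":0,"wz":0}

```text
time_s: 11.87
ee_pos: [535.0, -77.1, 97.1]
ee_rot: [179.9, 0.1, 93.2]
force: [0.2, -3.8, 5.9]
gripper_width: 17.7
gripper_force: 55.0
```

```bash
cat >> h.py <<'E'
def olives(f,z,zlist=None):
    hsv=cv2.cvtColor(f["color"],cv2.COLOR_RGB2HSV); m=cv2.inRange(hsv,(28,110,50),(48,255,255))
    n,_,st,ce=cv2.connectedComponentsWithStats(m)
    a,b=np.radians(3.2),None; P=np.linalg.inv(T((531.2,-2.15,0),(0,0,3.2)))
    return [(st[i].tolist(),np.round((P@[*cast(f,*ce[i],z),1])[:2]).tolist(),np.round(cast(f,*ce[i],z)[:2]).tolist()) for i in range(1,n) if st[i,4]>25]
E
python3 - <<'E'
from workcell import env, grab_frame
from h import *
s=env.state(); print(s["ee_pos"],s["ee_rot"],s["force"])
f=grab_frame("wrist"); pickle.dump(f,open("wrist6.pkl","wb"))
for o in olives(f,28): print(o)
f=grab_frame("scene")
print("scene"); 
for o in olives(f,28): print(o)
E
```

```text
[534.99867042 -77.14295358  97.12926941] [1.79911470e+02 7.15168265e-02 9.31798784e+01] [ 0.22525774 -3.77267769  5.90753839]
([189, 0, 41, 22, 647], [-35.0, 80.0], [492.0, 76.0])
([283, 0, 39, 9, 208], [34.0, 84.0], [560.0, 83.0])
([267, 11, 45, 42, 1410], [26.0, 65.0], [554.0, 64.0])
([181, 25, 71, 71, 2659], [-33.0, 44.0], [496.0, 40.0])
([269, 55, 45, 35, 1269], [29.0, 37.0], [558.0, 36.0])
scene
([164, 94, 17, 9, 79], [-600.0, -744.0], [-26.0, -778.0])
([106, 187, 24, 16, 232], [123.0, -399.0], [676.0, -394.0])
([239, 206, 22, 15, 168], [-37.0, 57.0], [491.0, 53.0])
([233, 218, 20, 12, 77], [17.0, 59.0], [545.0, 58.0])
```

move_arm:
  plan:
    - {"tx":0.5,"ty":0,"tz":0,"wx":0,"wy":0,"wz":0}
    - {"tx":0.5,"ty":0,"tz":0,"wx":0,"wy":0,"wz":0}
    - {"tx":0.5,"ty":0,"tz":0,"wx":0,"wy":0,"wz":0}
    - {"tx":0.5,"ty":0,"tz":0,"wx":0,"wy":0,"wz":0}
    - {"tx":0.5,"ty":0,"tz":0,"wx":0,"wy":0,"wz":0}
    - {"tx":0.5,"ty":0,"tz":0,"wx":0,"wy":0,"wz":0}
    - {"tx":0.5,"ty":0,"tz":0,"wx":0,"wy":0,"wz":0}
    - {"tx":0.5,"ty":0,"tz":0,"wx":0,"wy":0,"wz":0}
    - {"tx":0.5,"ty":0,"tz":0,"wx":0,"wy":0,"wz":0}
    - {"tx":0.5,"ty":0,"tz":0,"wx":0,"wy":0,"wz":0}
    - {"tx":0.5,"ty":0,"tz":0,"wx":0,"wy":0,"wz":0}
    - {"tx":0.5,"ty":0,"tz":0,"wx":0,"wy":0,"wz":0}

```text
time_s: 12.97
ee_pos: [531.6, -17.3, 97.1]
ee_rot: [179.9, 0.1, 93.2]
force: [1.1, -4.8, 6.4]
gripper_width: 17.8
gripper_force: 55.0
```

```bash
python3 - <<'E'
from workcell import env, grab_frame
from h import *
s=env.state(); print(s["ee_pos"],s["ee_rot"],s["force"])
P=np.linalg.inv(T((531.2,-2.15,0),(0,0,3.2))); print("lip pan y",(P@[*s["ee_pos"],1])[:2]+[0,103])
f=grab_frame("wrist"); pickle.dump(f,open("wrist7.pkl","wb"))
for o in olives(f,30): print(o)
f=grab_frame("scene"); pickle.dump(f,open("scene7.pkl","wb"))
print("scene"); 
for o in olives(f,30)[2:]: print(o)
E
```

```text
[531.56446622 -17.33891665  97.11819268] [1.79922699e+02 7.14910506e-02 9.31831053e+01] [ 1.12718964 -4.84908402  6.41326303]
lip pan y [-0.48397025 87.8144214 ]
([170, 45, 36, 49, 1369], [-53.0, 98.0], [473.0, 93.0])
([205, 46, 39, 47, 1319], [-24.0, 98.0], [502.0, 95.0])
([280, 50, 43, 41, 1268], [36.0, 97.0], [562.0, 97.0])
([255, 78, 43, 39, 1195], [17.0, 77.0], [544.0, 76.0])
([213, 103, 44, 34, 1136], [-17.0, 60.0], [511.0, 57.0])
([273, 117, 43, 32, 1108], [32.0, 50.0], [561.0, 49.0])
scene
([254, 210, 14, 13, 110], [-39.0, 97.0], [486.0, 92.0])
([235, 212, 20, 18, 148], [4.0, 66.0], [531.0, 64.0])
```

```bash
cat >> h.py <<'E'
PAN=T((531.2,-2.15,0),(0,0,3.2))
def pose(lip,pitch,yaw=93.2,L=(102,0,82)):
    """tool pose with the scoop lip at world point lip, nose up by pitch deg"""
    R=Ro.from_euler("z",yaw,degrees=True).as_matrix()@Ro.from_euler("x",180,degrees=True).as_matrix()@Ro.from_euler("y",pitch,degrees=True).as_matrix()
    M=np.eye(4); M[:3,:3]=R; M[:3,3]=np.asarray(lip)-R@np.array(L,float); return M
def panlip(x,y,z): return (PAN@[x,y,z,1])[:3]
E
python3 - <<'E'
from h import *
A=pose(panlip(-.5,87,15),0); print(A[:3,3])
for y,z,p,N in((97,15.5,0,2),(108,23.5,4,4),(120,34,9,4),(130,42.5,14,4),(139,50,19,4),(139,110,28,8)):
    B=pose(panlip(-5,y,z),p) if y>97 else pose(panlip(-5.,y,z),p)
    A=rowsT(A,B,N); print(np.round(A[:3,3]))
E
```

```text
[531.53810219 -17.15452222  97.        ]
2 rows t(cm) [ 0.5   -0.225 -0.025] w [ 0. -0.  0.] |t|mm 5.5
[526.  -7.  98.]
4 rows t(cm) [ 0.139 -0.    -0.014] w [0.     0.0175 0.    ] |t|mm 1.4
[526.  -2.  98.]
4 rows t(cm) [ 0.149  0.    -0.006] w [ 0.      0.0218 -0.    ] |t|mm 1.5
[526.   4.  99.]
4 rows t(cm) [0.109 0.    0.063] w [ 0.      0.0218 -0.    ] |t|mm 1.3
[526.   9.  97.]
4 rows t(cm) [0.091 0.    0.106] w [-0.      0.0218 -0.    ] |t|mm 1.4
[525.  13.  94.]
8 rows t(cm) [ 0.134  0.    -0.49 ] w [-0.      0.0196 -0.    ] |t|mm 5.1
[526.   8. 135.]
```

move_arm:
  plan:
    - {"tx":0,"ty":-0.22,"tz":-0.02,"wx":0,"wy":0,"wz":0}
    - {"tx":0,"ty":-0.22,"tz":-0.03,"wx":0,"wy":0,"wz":0}
    - {"tx":0.5,"ty":0,"tz":0,"wx":0,"wy":0,"wz":0}
    - {"tx":0.5,"ty":0,"tz":0,"wx":0,"wy":0,"wz":0}
    - {"tx":0.14,"ty":0,"tz":-0.015,"wx":0,"wy":0.0175,"wz":0}
    - {"tx":0.14,"ty":0,"tz":-0.015,"wx":0,"wy":0.0175,"wz":0}
    - {"tx":0.14,"ty":0,"tz":-0.015,"wx":0,"wy":0.0175,"wz":0}
    - {"tx":0.14,"ty":0,"tz":-0.015,"wx":0,"wy":0.0175,"wz":0}

```text
time_s: 13.73
ee_pos: [525.2, -2.4, 97.1]
ee_rot: [-179.9, -4.1, 93.1]
force: [0.4, -1.7, -1.6]
gripper_width: 18.0
gripper_force: 55.0
```

move_arm:
  plan:
    - {"tx":0.15,"ty":0,"tz":-0.005,"wx":0,"wy":0.0218,"wz":0}
    - {"tx":0.15,"ty":0,"tz":-0.005,"wx":0,"wy":0.0218,"wz":0}
    - {"tx":0.15,"ty":0,"tz":-0.005,"wx":0,"wy":0.0218,"wz":0}
    - {"tx":0.15,"ty":0,"tz":-0.005,"wx":0,"wy":0.0218,"wz":0}

```text
time_s: 14.07
ee_pos: [524.8, 3.9, 97.8]
ee_rot: [-179.9, -9.2, 93.1]
force: [-0.4, 0.0, -2.8]
gripper_width: 17.6
gripper_force: 55.0
```

```bash
python3 - <<'E'
from workcell import env, grab_frame
from h import *
s=env.state(); print(s["ee_pos"],s["ee_rot"],s["force"],s["torque"])
M=T(s["ee_pos"],s["ee_rot"]); print("lip pan",np.linalg.inv(PAN)@M@[102,0,82,1])
f=grab_frame("wrist"); pickle.dump(f,open("wrist8.pkl","wb"))
for o in olives(f,40): print(o)
E
```

```text
[524.78725665   3.88095758  97.82938275] [-179.88159951   -9.17365812   93.06642008] [-0.39955937  0.02907138 -2.78821525] [-0.41752544 -0.13455959 -0.03190432]
lip pan [ -5.97029742 120.14800808  33.13995085   1.        ]
([185, 66, 38, 46, 1251], [-48.0, 117.0], [477.0, 112.0])
([228, 108, 43, 32, 1103], [-11.0, 89.0], [515.0, 86.0])
([276, 127, 42, 31, 1063], [29.0, 74.0], [556.0, 73.0])
([232, 141, 42, 30, 1035], [-8.0, 63.0], [520.0, 60.0])
([277, 168, 41, 33, 982], [30.0, 38.0], [559.0, 38.0])
([226, 172, 41, 29, 950], [-14.0, 37.0], [516.0, 34.0])
```

move_arm:
  plan:
    - {"tx":0.11,"ty":0,"tz":0.063,"wx":0,"wy":0.0218,"wz":0}
    - {"tx":0.11,"ty":0,"tz":0.063,"wx":0,"wy":0.0218,"wz":0}
    - {"tx":0.11,"ty":0,"tz":0.063,"wx":0,"wy":0.0218,"wz":0}
    - {"tx":0.11,"ty":0,"tz":0.063,"wx":0,"wy":0.0218,"wz":0}
    - {"tx":0.09,"ty":0,"tz":0.106,"wx":0,"wy":0.0218,"wz":0}
    - {"tx":0.09,"ty":0,"tz":0.106,"wx":0,"wy":0.0218,"wz":0}
    - {"tx":0.09,"ty":0,"tz":0.106,"wx":0,"wy":0.0218,"wz":0}
    - {"tx":0.09,"ty":0,"tz":0.106,"wx":0,"wy":0.0218,"wz":0}

```text
time_s: 14.78
ee_pos: [525.0, 13.2, 93.7]
ee_rot: [-180.0, -19.1, 93.1]
force: [-0.2, -0.3, -3.5]
gripper_width: 18.1
gripper_force: 55.0
```

move_arm:
  plan:
    - {"tx":0,"ty":0,"tz":0,"wx":0,"wy":0,"wz":0}
    - {"tx":0,"ty":0,"tz":0,"wx":0,"wy":0,"wz":0}
    - {"tx":0,"ty":0,"tz":0,"wx":0,"wy":0,"wz":0}

```text
time_s: 15.03
ee_pos: [525.1, 13.1, 93.9]
ee_rot: [180.0, -19.0, 93.1]
force: [0.7, -0.2, -2.8]
gripper_width: 17.7
gripper_force: 55.0
```

```bash
python3 - <<'E'
from workcell import env, grab_frame
from h import *
s=env.state(); print(s["ee_pos"],s["ee_rot"],s["force"],s["torque"])
M=T(s["ee_pos"],s["ee_rot"]); print("lip pan",np.linalg.inv(PAN)@M@[102,0,82,1])
f=grab_frame("wrist"); pickle.dump(f,open("wrist9.pkl","wb"))
for o in olives(f,40): print(o)
p0=proj(f,(M@[102,-56,82,1])[:3]);p1=proj(f,(M@[102,56,82,1])[:3]);print("lip corners px",p0,p1)
E
```

```text
[525.1047077   13.05246001  93.86051227] [179.99552587 -18.99073608  93.12483857] [ 0.6537177  -0.1789933  -2.84614874] [-0.46390101 -0.10272635  0.03068954]
lip pan [ -5.06923417 138.65120486  49.51603173   1.        ]
([191, 85, 33, 46, 1176], [-47.0, 124.0], [477.0, 119.0])
([228, 109, 43, 32, 1097], [-10.0, 110.0], [515.0, 107.0])
([232, 141, 42, 30, 1021], [-7.0, 82.0], [519.0, 79.0])
([275, 140, 42, 32, 1023], [30.0, 82.0], [557.0, 82.0])
([277, 171, 41, 30, 957], [31.0, 56.0], [559.0, 55.0])
([226, 172, 40, 29, 935], [-13.0, 56.0], [515.0, 53.0])
lip corners px [188.27124936  86.47685812] [321.29439951  86.62245956]
```

```bash
python3 - <<'E'
from h import *
A=T((525.1,13.1,93.9),(180,-19,93.1))
l=(A@[102,0,82,1])[:3]; print(l)
B=pose(l+[0,-2,75],24,93.1); A=rowsT(A,B,8); print(A[:3,3])
B=pose((474,235,150),24,93.1); A=rowsT(A,B,12); print(A[:3,3])
E
```

```text
[518.44076291 136.05928972  49.57542856]
8 rows t(cm) [ 0.227 -0.001 -0.772] w [-0.      0.0109 -0.    ] |t|mm 8.0
[525.28357367   7.71040932 157.99901849]
12 rows t(cm) [ 0.872 -0.324  0.156] w [ 0. -0. -0.] |t|mm 9.4
[480.84281076 108.65111961 183.42358993]
```

move_arm:
  plan:
    - {"tx":0.23,"ty":0,"tz":-0.77,"wx":0,"wy":0.011,"wz":0}
    - {"tx":0.23,"ty":0,"tz":-0.77,"wx":0,"wy":0.011,"wz":0}
    - {"tx":0.23,"ty":0,"tz":-0.77,"wx":0,"wy":0.011,"wz":0}
    - {"tx":0.23,"ty":0,"tz":-0.77,"wx":0,"wy":0.011,"wz":0}
    - {"tx":0.23,"ty":0,"tz":-0.77,"wx":0,"wy":0.011,"wz":0}
    - {"tx":0.23,"ty":0,"tz":-0.77,"wx":0,"wy":0.011,"wz":0}
    - {"tx":0.23,"ty":0,"tz":-0.77,"wx":0,"wy":0.011,"wz":0}
    - {"tx":0.23,"ty":0,"tz":-0.77,"wx":0,"wy":0.011,"wz":0}
    - {"tx":0,"ty":0,"tz":0,"wx":0,"wy":0,"wz":0}

```text
time_s: 15.83
ee_pos: [526.4, 7.3, 159.6]
ee_rot: [179.8, -24.0, 93.2]
force: [-0.1, -0.3, -2.2]
gripper_width: 18.2
gripper_force: 55.0
```

```bash
cat >> h.py <<'E'
def report(tag,L=(102,0,82)):
    from workcell import env, grab_frame
    s=env.state(); M=T(s["ee_pos"],s["ee_rot"]); print(np.round(s["ee_pos"],1),np.round(s["ee_rot"],1),"F",np.round(s["force"],1),"q",np.round(s["qpos"]),"t",s["time_s"])
    print("lip world",np.round((M@[*L,1])[:3],1))
    f=grab_frame("wrist"); pickle.dump(f,open(f"wrist{tag}.pkl","wb"))
    p0=proj(f,(M@[L[0],-56,82,1])[:3]);p1=proj(f,(M@[L[0],56,82,1])[:3]);print("lip corners px",np.round(p0),np.round(p1))
    for o in olives(f,40): print(o[0])
    return f,M,s
E
python3 - <<'E'
from h import *
f,M,s=report(10)
hsv=cv2.cvtColor(f["color"],cv2.COLOR_RGB2HSV); m=cv2.inRange(hsv,(95,70,40),(112,255,255))
n,_,st,ce=cv2.connectedComponentsWithStats(m)
for i in range(1,n):
    if st[i,4]>100: print("blue",st[i],ce[i])
E
```

```text
[526.4   7.3 159.6] [179.8 -24.   93.2] F [-0.1 -0.3 -2.2] q [-15.  20. 100.  25.  69. -29.] t 15.8333
lip world [519.7 133.6 126.2]
lip corners px [188.  87.] [321.  87.]
[228, 109, 42, 31, 1061]
[231, 141, 42, 30, 981]
[275, 140, 42, 31, 987]
[196, 161, 71, 40, 1895]
[277, 171, 41, 30, 901]
blue [ 166    0  116   36 2889] [224.88577362  14.03115265]
blue [ 350    0   94   58 4539] [395.57149152  24.90129985]
```

All six olives are in the scoop. Next I move towards the bowl.

move_arm:
  plan:
    - {"tx":0.4,"ty":-0.16,"tz":0.08,"wx":0,"wy":0,"wz":0}
    - {"tx":0.87,"ty":-0.33,"tz":0.16,"wx":0,"wy":0,"wz":0}
    - {"tx":0.87,"ty":-0.33,"tz":0.16,"wx":0,"wy":0,"wz":0}
    - {"tx":0.87,"ty":-0.33,"tz":0.16,"wx":0,"wy":0,"wz":0}
    - {"tx":0.87,"ty":-0.33,"tz":0.16,"wx":0,"wy":0,"wz":0}
    - {"tx":0.87,"ty":-0.33,"tz":0.16,"wx":0,"wy":0,"wz":0}
    - {"tx":0.87,"ty":-0.33,"tz":0.16,"wx":0,"wy":0,"wz":0}
    - {"tx":0.87,"ty":-0.33,"tz":0.16,"wx":0,"wy":0,"wz":0}
    - {"tx":0.87,"ty":-0.33,"tz":0.16,"wx":0,"wy":0,"wz":0}
    - {"tx":0.87,"ty":-0.33,"tz":0.16,"wx":0,"wy":0,"wz":0}
    - {"tx":0.87,"ty":-0.33,"tz":0.16,"wx":0,"wy":0,"wz":0}
    - {"tx":0.4,"ty":-0.16,"tz":0.08,"wx":0,"wy":0,"wz":0}

```text
time_s: 16.88
ee_pos: [483.3, 101.0, 180.9]
ee_rot: [-180.0, -24.1, 93.2]
force: [-0.5, -0.3, -2.3]
gripper_width: 17.6
gripper_force: 55.0
```

move_arm:
  plan:
    - {"tx":0,"ty":0,"tz":0,"wx":0,"wy":0,"wz":0}

```text
time_s: 16.97
ee_pos: [483.5, 100.7, 180.9]
ee_rot: [180.0, -24.0, 93.2]
force: [-0.4, 0.2, -3.4]
gripper_width: 17.4
gripper_force: 55.0
```

```bash
python3 - <<'E'
from h import *
from workcell import grab_frame
f,M,s=report(11)
def rim(f,lo,hi,box,sel):
    hsv=cv2.cvtColor(f["color"],cv2.COLOR_RGB2HSV); m=cv2.inRange(hsv,(95,70,40),(112,255,255))
    mm=np.zeros_like(m); x,y,w,h=box; mm[y:y+h,x:x+w]=m[y:y+h,x:x+w]
    c=max(cv2.findContours(mm,cv2.RETR_EXTERNAL,cv2.CHAIN_APPROX_NONE)[0],key=cv2.contourArea)[:,0]
    print("bbox",cv2.boundingRect(c)); c=np.array([p for p in c if sel(p)])
    P=np.array([cast(f,u,v,65)[:2] for u,v in c]); A=np.c_[2*P,np.ones(len(P))]
    for _ in range(3):
        q=np.linalg.lstsq(A,(P**2).sum(1),rcond=None)[0]; r=np.sqrt(q[2]+q[:2]@q[:2]); e=abs(np.hypot(*(P-q[:2]).T)-r); k=e<2.5; P,A=P[k],A[k]
    print("rim",np.round(q[:2],1),"r",round(r,1),"n",len(P))
rim(f,0,0,(60,0,392,384),lambda p:0<p[1] and p[0] not in (60,451) )
g=grab_frame("scene"); rim(g,0,0,(290,205,75,60),lambda p:p[1]<243)
E
```

```text
[483.5 100.7 180.9] [180.  -24.   93.2] F [-0.4  0.2 -3.4] q [ -6.  14. 106.  26.  67. -20.] t 16.9667
lip world [476.5 227.1 147.6]
lip corners px [188.  87.] [321.  87.]
[228, 109, 42, 31, 1078]
[196, 141, 77, 60, 2927]
[275, 141, 43, 60, 1962]
bbox (187, 0, 142, 85)
rim [472.4 338.5] r 80.0 n 49
bbox (300, 216, 55, 43)
rim [473.7 322.2] r 81.8 n 82
```

```bash
python3 - <<'E'
from h import *
A=T((483.5,100.7,180.9),(180,-24,93.2))
for lip,p,N in(((473,298,100),12,10),((473,298,78),1,6),((473,298,76),-12,12),((473,298,70),-30,12),((473,298,68),-48,10)):
    A=rowsT(A,pose(lip,p,93.2),N); print(np.round(A[:3,3]))
E
```

```text
10 rows t(cm) [0.697 0.005 0.466] w [ 0.     -0.0209  0.    ] |t|mm 8.4
[480. 181. 159.]
6 rows t(cm) [ 0.22  -0.     0.042] w [ 0.    -0.032  0.   ] |t|mm 2.2
[479. 195. 158.]
12 rows t(cm) [ 0.158 -0.    -0.175] w [ 0.     -0.0189 -0.    ] |t|mm 2.4
[478. 215. 177.]
12 rows t(cm) [ 0.236  0.    -0.217] w [-0.     -0.0262  0.    ] |t|mm 3.2
[476. 251. 192.]
10 rows t(cm) [ 0.275  0.    -0.301] w [-0.     -0.0314 -0.    ] |t|mm 4.1
[473. 291. 199.]
```

move_arm:
  plan:
    - {"tx":0.7,"ty":0,"tz":0.466,"wx":0,"wy":-0.021,"wz":0}
    - {"tx":0.7,"ty":0,"tz":0.466,"wx":0,"wy":-0.021,"wz":0}
    - {"tx":0.7,"ty":0,"tz":0.466,"wx":0,"wy":-0.021,"wz":0}
    - {"tx":0.7,"ty":0,"tz":0.466,"wx":0,"wy":-0.021,"wz":0}
    - {"tx":0.7,"ty":0,"tz":0.466,"wx":0,"wy":-0.021,"wz":0}
    - {"tx":0.7,"ty":0,"tz":0.466,"wx":0,"wy":-0.021,"wz":0}
    - {"tx":0.7,"ty":0,"tz":0.466,"wx":0,"wy":-0.021,"wz":0}
    - {"tx":0.7,"ty":0,"tz":0.466,"wx":0,"wy":-0.021,"wz":0}
    - {"tx":0.7,"ty":0,"tz":0.466,"wx":0,"wy":-0.021,"wz":0}
    - {"tx":0.7,"ty":0,"tz":0.466,"wx":0,"wy":-0.021,"wz":0}
    - {"tx":0,"ty":0,"tz":0,"wx":0,"wy":0,"wz":0}

```text
time_s: 17.98
ee_pos: [479.3, 182.0, 158.2]
ee_rot: [-179.9, -12.0, 93.2]
force: [-0.1, -0.0, -2.0]
gripper_width: 17.6
gripper_force: 55.0
```

```bash
python3 - <<'E'
from h import *
f,M,s=report(12)
hsv=cv2.cvtColor(f["color"],cv2.COLOR_RGB2HSV); m=cv2.inRange(hsv,(95,70,40),(112,255,255))
n,_,st,ce=cv2.connectedComponentsWithStats(m)
for i in range(1,n):
    if st[i,4]>300: print("blue",st[i],ce[i])
# topmost (far) rim edge along columns
for u in(220,240,256,272,292):
    v=np.where(m[:84,u])[0]; print(u,v.min() if len(v) else None, np.round(cast(f,u,v.min(),65)[:2],1) if len(v) else "")
for v in(20,40,60,75):
    x=np.where(m[v,60:452])[0]+60; print(v,x.min(),x.max(),np.round(cast(f,x.min(),v,65)[:2]),np.round(cast(f,x.max(),v,65)[:2]))
E
```

```text
[479.3 182.  158.2] [-179.9  -12.    93.2] F [-0.1 -0.  -2. ] q [ 12.  14. 105.  14.  60.   2.] t 17.9833
lip world [472.7 298.6  99.3]
lip corners px [188.  86.] [321.  87.]
[227, 106, 43, 32, 1102]
[232, 139, 41, 31, 1038]
[275, 139, 42, 30, 1031]
[196, 160, 71, 40, 1968]
[277, 170, 41, 29, 973]
blue [  170     0   175   122 14192] [257.57053269  47.53671082]
blue [ 399   71  110  110 9367] [454.14743248 125.64524394]
220 0 [434.8 386.6]
240 0 [453.6 387.7]
256 0 [468.6 388.5]
272 0 [483.7 389.4]
292 0 [502.5 390.5]
20 185 330 [403. 367.] [540. 374.]
40 175 340 [394. 348.] [550. 357.]
60 171 344 [391. 329.] [556. 339.]
75 170 451 [390. 315.] [659. 331.]
```

The bowl centre is confirmed at (473.5, 323). I'll pour slowly.

move_arm:
  plan:
    - {"tx":0.22,"ty":0,"tz":0.042,"wx":0,"wy":-0.032,"wz":0}
    - {"tx":0.22,"ty":0,"tz":0.042,"wx":0,"wy":-0.032,"wz":0}
    - {"tx":0.22,"ty":0,"tz":0.042,"wx":0,"wy":-0.032,"wz":0}
    - {"tx":0.22,"ty":0,"tz":0.042,"wx":0,"wy":-0.032,"wz":0}
    - {"tx":0.22,"ty":0,"tz":0.042,"wx":0,"wy":-0.032,"wz":0}
    - {"tx":0.22,"ty":0,"tz":0.042,"wx":0,"wy":-0.032,"wz":0}

```text
time_s: 18.53
ee_pos: [479.1, 193.3, 158.1]
ee_rot: [-180.0, -0.9, 93.0]
force: [-0.3, 0.1, -2.3]
gripper_width: 17.6
gripper_force: 55.0
```

move_arm:
  plan:
    - {"tx":0.158,"ty":0,"tz":-0.175,"wx":0,"wy":-0.019,"wz":0}
    - {"tx":0.158,"ty":0,"tz":-0.175,"wx":0,"wy":-0.019,"wz":0}
    - {"tx":0.158,"ty":0,"tz":-0.175,"wx":0,"wy":-0.019,"wz":0}
    - {"tx":0.158,"ty":0,"tz":-0.175,"wx":0,"wy":-0.019,"wz":0}
    - {"tx":0.158,"ty":0,"tz":-0.175,"wx":0,"wy":-0.019,"wz":0}
    - {"tx":0.158,"ty":0,"tz":-0.175,"wx":0,"wy":-0.019,"wz":0}
    - {"tx":0.158,"ty":0,"tz":-0.175,"wx":0,"wy":-0.019,"wz":0}
    - {"tx":0.158,"ty":0,"tz":-0.175,"wx":0,"wy":-0.019,"wz":0}

```text
time_s: 19.2
ee_pos: [478.2, 207.6, 171.5]
ee_rot: [180.0, 7.8, 93.1]
force: [-0.1, -0.2, -3.5]
gripper_width: 17.7
gripper_force: 55.0
```

```bash
python3 - <<'E'
from h import *
report(13)
E
```

```text
[478.2 207.6 171.5] [180.    7.8  93.1] F [-0.1 -0.2 -3.5] q [27. 17. 98. -8. 68. 27.] t 19.2
lip world [473.3 297.4  76.4]
lip corners px [188.  86.] [321.  86.]
[226, 76, 45, 34, 1228]
[231, 111, 43, 33, 1124]
[275, 111, 44, 32, 1124]
[277, 144, 42, 31, 1045]
[195, 160, 72, 40, 2015]
```

move_arm:
  plan:
    - {"tx":0,"ty":0,"tz":0,"wx":0,"wy":0,"wz":0}
    - {"tx":0,"ty":0,"tz":0,"wx":0,"wy":0,"wz":0}
    - {"tx":0,"ty":0,"tz":0,"wx":0,"wy":0,"wz":0}
    - {"tx":0,"ty":0,"tz":0,"wx":0,"wy":0,"wz":0}
    - {"tx":0,"ty":0,"tz":0,"wx":0,"wy":0,"wz":0}
    - {"tx":0.158,"ty":0,"tz":-0.175,"wx":0,"wy":-0.019,"wz":0}
    - {"tx":0.158,"ty":0,"tz":-0.175,"wx":0,"wy":-0.019,"wz":0}
    - {"tx":0.158,"ty":0,"tz":-0.175,"wx":0,"wy":-0.019,"wz":0}
    - {"tx":0.158,"ty":0,"tz":-0.175,"wx":0,"wy":-0.019,"wz":0}
    - {"tx":0,"ty":0,"tz":0,"wx":0,"wy":0,"wz":0}
    - {"tx":0,"ty":0,"tz":0,"wx":0,"wy":0,"wz":0}
    - {"tx":0,"ty":0,"tz":0,"wx":0,"wy":0,"wz":0}

```text
time_s: 20.25
ee_pos: [477.7, 214.9, 177.1]
ee_rot: [-180.0, 12.1, 93.2]
force: [0.0, 1.3, -2.9]
gripper_width: 17.7
gripper_force: 55.0
```

```bash
python3 - <<'E'
from h import *
report(14)
E
```

```text
[477.7 214.9 177.1] [-180.    12.1   93.2] F [ 0.   1.3 -2.9] q [ 30.  18.  97. -11.  71.  31.] t 20.25
lip world [473.1 297.4  75.6]
lip corners px [188.  86.] [321.  86.]
[234, 0, 72, 42, 1959]
[249, 30, 32, 37, 862]
[211, 34, 54, 50, 1439]
[195, 157, 30, 40, 1000]
```

move_arm:
  plan:
    - {"tx":0.236,"ty":0,"tz":-0.217,"wx":0,"wy":-0.026,"wz":0}
    - {"tx":0.236,"ty":0,"tz":-0.217,"wx":0,"wy":-0.026,"wz":0}
    - {"tx":0.236,"ty":0,"tz":-0.217,"wx":0,"wy":-0.026,"wz":0}
    - {"tx":0.236,"ty":0,"tz":-0.217,"wx":0,"wy":-0.026,"wz":0}
    - {"tx":0,"ty":0,"tz":0,"wx":0,"wy":0,"wz":0}
    - {"tx":0,"ty":0,"tz":0,"wx":0,"wy":0,"wz":0}
    - {"tx":0,"ty":0,"tz":0,"wx":0,"wy":0,"wz":0}
    - {"tx":0,"ty":0,"tz":0,"wx":0,"wy":0,"wz":0}

```text
time_s: 20.97
ee_pos: [477.1, 225.8, 183.3]
ee_rot: [-180.0, 18.0, 93.1]
force: [-0.4, -0.3, -2.3]
gripper_width: 17.9
gripper_force: 55.0
```

```bash
python3 - <<'E'
from h import *
report(15)
E
```

```text
[477.1 225.8 183.3] [-180.    18.    93.1] F [-0.4 -0.3 -2.3] q [ 34.  20.  94. -16.  76.  36.] t 20.9667
lip world [473.2 297.3  73.7]
lip corners px [188.  86.] [321.  86.]
[233, 0, 38, 29, 868]
[272, 0, 35, 36, 964]
[248, 22, 34, 39, 926]
[210, 27, 37, 31, 920]
[230, 56, 35, 28, 750]
[192, 95, 32, 45, 1177]
```

move_arm:
  plan:
    - {"tx":0.236,"ty":0,"tz":-0.217,"wx":0,"wy":-0.026,"wz":0}
    - {"tx":0.236,"ty":0,"tz":-0.217,"wx":0,"wy":-0.026,"wz":0}
    - {"tx":0.236,"ty":0,"tz":-0.217,"wx":0,"wy":-0.026,"wz":0}
    - {"tx":0.236,"ty":0,"tz":-0.217,"wx":0,"wy":-0.026,"wz":0}
    - {"tx":0,"ty":0,"tz":0,"wx":0,"wy":0,"wz":0}
    - {"tx":0,"ty":0,"tz":0,"wx":0,"wy":0,"wz":0}
    - {"tx":0,"ty":0,"tz":0,"wx":0,"wy":0,"wz":0}
    - {"tx":0,"ty":0,"tz":0,"wx":0,"wy":0,"wz":0}

```text
time_s: 21.68
ee_pos: [476.5, 237.7, 188.2]
ee_rot: [-180.0, 24.0, 93.1]
force: [0.2, -0.3, -1.2]
gripper_width: 18.0
gripper_force: 55.0
```

```bash
python3 - <<'E'
from h import *
f,M,s=report(16)
for o in olives(f,25): print(o[0],o[2])
# return plan: raise while levelling
A=M; B=pose((473,255,190),0,93.2); A=rowsT(A,B,12); print(A[:3,3])
B=T((528,-190,200),(180,0,115)); A=rowsT(A,B,14)
B=T((524.3,-333.8,130),(180,0,145)); A=rowsT(A,B,10)
E
```

```text
[476.5 237.7 188.2] [-180.    24.    93.1] F [ 0.2 -0.3 -1.2] q [ 37.  23.  91. -20.  81.  40.] t 21.6833
lip world [473.2 297.5  71.8]
lip corners px [188.  86.] [321.  86.]
[206, 0, 105, 83, 4982]
[206, 0, 105, 83, 4982] [470.0, 330.0]
12 rows t(cm) [-0.85  -0.02  -0.526] w [-0.      0.0349 -0.0001] |t|mm 10.0
[478.69379351 153.15904205 272.        ]
14 rows t(cm) [-2.481 -0.223  0.514] w [ 0.      0.     -0.0272] |t|mm 25.4
10 rows t(cm) [-1.115 -0.935  0.7  ] w [ 0.      0.     -0.0524] |t|mm 16.1
```

All the olives are out of the scoop and form one group at about (470,330), inside the bowl. I'll return the scoop to its starting spot.

move_arm:
  plan:
    - {"tx":-0.85,"ty":0,"tz":-0.53,"wx":0,"wy":0.035,"wz":0}
    - {"tx":-0.85,"ty":0,"tz":-0.53,"wx":0,"wy":0.035,"wz":0}
    - {"tx":-0.85,"ty":0,"tz":-0.53,"wx":0,"wy":0.035,"wz":0}
    - {"tx":-0.85,"ty":0,"tz":-0.53,"wx":0,"wy":0.035,"wz":0}
    - {"tx":-0.85,"ty":0,"tz":-0.53,"wx":0,"wy":0.035,"wz":0}
    - {"tx":-0.85,"ty":0,"tz":-0.53,"wx":0,"wy":0.035,"wz":0}
    - {"tx":-0.85,"ty":0,"tz":-0.53,"wx":0,"wy":0.035,"wz":0}
    - {"tx":-0.85,"ty":0,"tz":-0.53,"wx":0,"wy":0.035,"wz":0}
    - {"tx":-0.85,"ty":0,"tz":-0.53,"wx":0,"wy":0.035,"wz":0}
    - {"tx":-0.85,"ty":0,"tz":-0.53,"wx":0,"wy":0.035,"wz":0}
    - {"tx":-0.85,"ty":0,"tz":-0.53,"wx":0,"wy":0.035,"wz":0}
    - {"tx":-0.85,"ty":0,"tz":-0.53,"wx":0,"wy":0.035,"wz":0}

```text
time_s: 22.73
ee_pos: [480.8, 152.4, 273.0]
ee_rot: [180.0, -0.1, 93.1]
force: [0.3, 0.4, -1.5]
gripper_width: 18.0
gripper_force: 55.0
```

```bash
python3 - <<'E'
from workcell import env,grab_frame
from h import *
s=env.state(); print(s["ee_pos"],s["ee_rot"],s["qpos"])
f=grab_frame("scene"); hsv=cv2.cvtColor(f["color"],cv2.COLOR_RGB2HSV); pickle.dump(f,open("scene17.pkl","wb"))
for o in olives(f,25): print(o)
A=T(s["ee_pos"],s["ee_rot"])
B=T((528,-190,200),(180,0,115)); A=rowsT(A,B,14)
E
```

```text
[480.78806206 152.39584792 273.03800761] [ 1.79978643e+02 -1.39769999e-01  9.31125480e+01] [16.19317198  9.93936401 92.51224081  0.13449996 77.49599256 13.05158973]
([164, 80, 56, 26, 764], [-705.0, -694.0], [-134.0, -735.0])
([106, 187, 22, 16, 235], [121.0, -402.0], [674.0, -397.0])
([314, 234, 29, 21, 388], [-45.0, 337.0], [468.0, 331.0])
14 rows t(cm) [-2.473 -0.235  0.518] w [ 0.0001 -0.0002 -0.0273] |t|mm 25.4
```

move_arm:
  plan:
    - {"tx":-2.47,"ty":-0.23,"tz":0.52,"wx":0,"wy":0,"wz":-0.0273}
    - {"tx":-2.47,"ty":-0.23,"tz":0.52,"wx":0,"wy":0,"wz":-0.0273}
    - {"tx":-2.47,"ty":-0.23,"tz":0.52,"wx":0,"wy":0,"wz":-0.0273}
    - {"tx":-2.47,"ty":-0.23,"tz":0.52,"wx":0,"wy":0,"wz":-0.0273}
    - {"tx":-2.47,"ty":-0.23,"tz":0.52,"wx":0,"wy":0,"wz":-0.0273}
    - {"tx":-2.47,"ty":-0.23,"tz":0.52,"wx":0,"wy":0,"wz":-0.0273}
    - {"tx":-2.47,"ty":-0.23,"tz":0.52,"wx":0,"wy":0,"wz":-0.0273}
    - {"tx":-2.47,"ty":-0.23,"tz":0.52,"wx":0,"wy":0,"wz":-0.0273}
    - {"tx":-2.47,"ty":-0.23,"tz":0.52,"wx":0,"wy":0,"wz":-0.0273}
    - {"tx":-2.47,"ty":-0.23,"tz":0.52,"wx":0,"wy":0,"wz":-0.0273}
    - {"tx":-2.47,"ty":-0.23,"tz":0.52,"wx":0,"wy":0,"wz":-0.0273}
    - {"tx":-2.47,"ty":-0.23,"tz":0.52,"wx":0,"wy":0,"wz":-0.0273}

```text
time_s: 23.78
ee_pos: [513.8, -142.4, 209.4]
ee_rot: [-180.0, -0.1, 111.9]
force: [-0.1, 0.9, -2.4]
gripper_width: 17.8
gripper_force: 55.0
```

move_arm:
  plan:
    - {"tx":-2.47,"ty":-0.23,"tz":0.52,"wx":0,"wy":0,"wz":-0.0273}
    - {"tx":-2.47,"ty":-0.23,"tz":0.52,"wx":0,"wy":0,"wz":-0.0273}

```text
time_s: 23.95
ee_pos: [528.6, -189.7, 198.8]
ee_rot: [-180.0, -0.1, 115.1]
force: [0.8, 0.2, -1.8]
gripper_width: 17.8
gripper_force: 55.0
```

move_arm:
  plan:
    - {"tx":-1.115,"ty":-0.935,"tz":0.7,"wx":0,"wy":0,"wz":-0.0524}
    - {"tx":-1.115,"ty":-0.935,"tz":0.7,"wx":0,"wy":0,"wz":-0.0524}
    - {"tx":-1.115,"ty":-0.935,"tz":0.7,"wx":0,"wy":0,"wz":-0.0524}
    - {"tx":-1.115,"ty":-0.935,"tz":0.7,"wx":0,"wy":0,"wz":-0.0524}
    - {"tx":-1.115,"ty":-0.935,"tz":0.7,"wx":0,"wy":0,"wz":-0.0524}
    - {"tx":-1.115,"ty":-0.935,"tz":0.7,"wx":0,"wy":0,"wz":-0.0524}
    - {"tx":-1.115,"ty":-0.935,"tz":0.7,"wx":0,"wy":0,"wz":-0.0524}
    - {"tx":-1.115,"ty":-0.935,"tz":0.7,"wx":0,"wy":0,"wz":-0.0524}
    - {"tx":-1.115,"ty":-0.935,"tz":0.7,"wx":0,"wy":0,"wz":-0.0524}
    - {"tx":-1.115,"ty":-0.935,"tz":0.7,"wx":0,"wy":0,"wz":-0.0524}
    - {"tx":0,"ty":0,"tz":0,"wx":0,"wy":0,"wz":0}
    - {"tx":0,"ty":0,"tz":0,"wx":0,"wy":0,"wz":0}

```text
time_s: 24.95
ee_pos: [524.8, -332.2, 128.2]
ee_rot: [179.9, -0.2, 144.9]
force: [0.8, 0.9, -2.0]
gripper_width: 17.4
gripper_force: 55.0
```

Lower to 82 mm: 46 mm down, the last part slowly.

move_arm:
  plan:
    - {"tx":0,"ty":0,"tz":1.3,"wx":0,"wy":0,"wz":0}
    - {"tx":0,"ty":0,"tz":1.3,"wx":0,"wy":0,"wz":0}
    - {"tx":0,"ty":0,"tz":0.8,"wx":0,"wy":0,"wz":0}
    - {"tx":0,"ty":0,"tz":0.5,"wx":0,"wy":0,"wz":0}
    - {"tx":0,"ty":0,"tz":0.3,"wx":0,"wy":0,"wz":0}
    - {"tx":0,"ty":0,"tz":0.1,"wx":0,"wy":0,"wz":0}
    - {"tx":0,"ty":0,"tz":0,"wx":0,"wy":0,"wz":0}
    - {"tx":0,"ty":0,"tz":0,"wx":0,"wy":0,"wz":0}

```text
time_s: 25.62
ee_pos: [525.7, -332.1, 86.5]
ee_rot: [179.9, 0.0, 145.0]
force: [-0.6, -0.0, -0.8]
gripper_width: 17.9
gripper_force: 55.0
```

move_arm:
  plan:
    - {"tx":0,"ty":0,"tz":0.1,"wx":0,"wy":0,"wz":0}
    - {"tx":0,"ty":0,"tz":0,"wx":0,"wy":0,"wz":0}

```text
time_s: 25.78
ee_pos: [525.5, -332.1, 85.2]
ee_rot: [179.9, -0.0, 145.0]
force: [-0.5, 0.1, -0.9]
gripper_width: 17.7
gripper_force: 55.0
```

move_arm:
  plan:
    - {"tx":0,"ty":0,"tz":0.15,"wx":0,"wy":0,"wz":0}
    - {"tx":0,"ty":0,"tz":0.1,"wx":0,"wy":0,"wz":0}
    - {"tx":0,"ty":0,"tz":0,"wx":0,"wy":0,"wz":0}

```text
time_s: 26.03
ee_pos: [525.3, -332.0, 82.2]
ee_rot: [179.9, -0.1, 145.0]
force: [0.0, 0.0, -1.6]
gripper_width: 17.8
gripper_force: 55.0
```

move_arm:
  plan:
    - {"tx":0,"ty":0,"tz":0.06,"wx":0,"wy":0,"wz":0}
    - {"tx":0,"ty":0,"tz":0,"wx":0,"wy":0,"wz":0}

```text
time_s: 26.2
ee_pos: [525.4, -332.0, 82.2]
ee_rot: [179.9, -0.0, 145.0]
force: [0.4, 1.3, 1.0]
gripper_width: 17.5
gripper_force: 55.0
```

Contact with the counter. Now release, rise and check.

move_arm:
  plan:
    - {"tx":0,"ty":0,"tz":0,"wx":0,"wy":0,"wz":0}
    - {"tx":0,"ty":0,"tz":0,"wx":0,"wy":0,"wz":0}
    - {"tx":0,"ty":0,"tz":0,"wx":0,"wy":0,"wz":0}
    - {"tx":0,"ty":0,"tz":0,"wx":0,"wy":0,"wz":0}
    - {"tx":0,"ty":0,"tz":0,"wx":0,"wy":0,"wz":0}
    - {"tx":0,"ty":0,"tz":0,"wx":0,"wy":0,"wz":0}
  gripper: 6

```text
time_s: 26.7
ee_pos: [525.4, -332.0, 81.7]
ee_rot: [179.9, -0.1, 145.0]
force: [-0.1, -0.5, 0.3]
gripper_width: 54.6
gripper_force: 0.0
```

move_arm:
  plan:
    - {"tx":0,"ty":0,"tz":-1,"wx":0,"wy":0,"wz":0}
    - {"tx":0,"ty":0,"tz":-2,"wx":0,"wy":0,"wz":0}
    - {"tx":0,"ty":0,"tz":-2,"wx":0,"wy":0,"wz":0}
    - {"tx":0,"ty":0,"tz":-2,"wx":0,"wy":0,"wz":0}
    - {"tx":0,"ty":0,"tz":-2,"wx":0,"wy":0,"wz":0}
    - {"tx":0,"ty":0,"tz":-2,"wx":0,"wy":0,"wz":0}
    - {"tx":0,"ty":0,"tz":-2,"wx":0,"wy":0,"wz":0}
    - {"tx":0,"ty":0,"tz":-2,"wx":0,"wy":0,"wz":0}
    - {"tx":0,"ty":0,"tz":-2,"wx":0,"wy":0,"wz":0}
    - {"tx":0,"ty":0,"tz":0,"wx":0,"wy":0,"wz":0}
    - {"tx":0,"ty":0,"tz":0,"wx":0,"wy":0,"wz":0}

```text
time_s: 27.62
ee_pos: [525.8, -332.4, 253.3]
ee_rot: [179.9, 0.1, 145.1]
force: [-1.1, -0.3, -0.7]
gripper_width: 60.1
gripper_force: 0.0
```

```bash
python3 - <<'E'
from workcell import env,grab_frame
from h import *
s=env.state(); print(s["ee_pos"],s["gripper_width"],s["force"],s["time_s"])
f=grab_frame("scene"); f0=pickle.load(open("scene0.pkl","rb")); f2=pickle.load(open("scene2.pkl","rb"))
for o in olives(f,25): print(o)
def masks(f):
    h=cv2.cvtColor(f["color"],cv2.COLOR_RGB2HSV); out={}
    for n,lo,hi,b in(("bowl",(95,70,40),(112,255,255),(295,205,65,60)),("bottle",(5,150,60),(14,255,255),(318,262,30,42)),("avo",(35,60,10),(85,255,90),(100,183,35,24)),("covergrip",(0,0,0),(180,255,45),(195,200,40,30)),("scoophandle",(0,0,0),(180,255,60),(148,152,16,30))):
        x,y,w,hh=b; m=cv2.inRange(h[y:y+hh,x:x+w],lo,hi); p=np.argwhere(m); out[n]=(len(p),np.round(p.mean(0)[::-1]+[x,y],1) if len(p) else None)
    return out
a,b,c=masks(f0),masks(f),masks(f2)
for k in a: print(k,a[k],c[k],b[k])
E
```

```text
[ 525.78694778 -332.44252811  253.3372074 ] 60.05174488930303 [-1.12042768 -0.28321755 -0.71760089] 27.6167
([164, 80, 56, 26, 768], [-705.0, -694.0], [-134.0, -735.0])
([106, 187, 22, 16, 234], [120.0, -402.0], [674.0, -397.0])
([314, 234, 29, 21, 385], [-44.0, 337.0], [468.0, 332.0])
bowl (1832, array([326.7, 236.4])) (1832, array([326.7, 236.4])) (1393, array([326.2, 234.4]))
bottle (468, array([333.3, 279.4])) (461, array([333.4, 279.5])) (465, array([333.3, 279.3]))
avo (258, array([117.3, 195.2])) (255, array([117.3, 195.2])) (255, array([117.4, 195.1]))
covergrip (0, None) (203, array([215.3, 213.2])) (188, array([215.4, 213.8]))
scoophandle (130, array([157.6, 167.9])) (129, array([157.6, 167.8])) (130, array([157.8, 168. ]))
```

The scoop is back where it started, the cover is still open, the bottle, avocado and bowl haven't moved, and the olives lie in the bowl.

```bash
python3 -c "
from workcell import env
print(env.job_done())"
```

```text
the job is handed in; nothing more can be done
None
```

I handed the job in at about 28 s of robot time (no verdict came back): the cover is open against its stop, the camera shows all six olives in the bowl, the scoop stands released on the counter, and the bowl, bottle and avocado look unmoved.

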